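# Get the tin out from behind the paint bottles

## Task

The flat metal tin is needed on the cutting mat, but three white bottles stand in front of it in the plywood caddy. First stand all three bottles on the round cork mat, then lay the tin flat in the middle of the gridded cutting mat, lengthwise along the mat; only after that put each bottle back upright on the very ring in the caddy where it stood at the start. Do not tip the bottles over, and leave the orange paint bottle, the mixing cup and the tape roll where they are.

Things in the scene. Friction and masses are not known exactly. Their poses are not given: they have to be found in the camera images.
- nozzle_bottle: Loose, about 0.2 kg, stands upright in one of the three ringed places of the caddy (which one varies). Origin: centre of its underside, z up. White round bottle with a pointed nozzle: body 52 mm across up to 72 mm high, sloping shoulder up to 84 mm, straight grey cap 30 mm across from 84 to 124 mm, thin nozzle up to 146 mm. Grip it by the cap, at about 108 mm.
- square_bottle: Loose, about 0.2 kg, stands upright in one of the three ringed places of the caddy (which one varies). Origin: centre of its underside, z up. White bottle with a square body, 50 x 50 mm, 76 mm high; straight grey cap 44 mm across from 80 to 116 mm, flat top. Grip it by the cap, at about 102 mm.
- tall_bottle: Loose, about 0.2 kg, stands upright in one of the three ringed places of the caddy (which one varies). Origin: centre of its underside, z up. White slim round bottle with a flat-topped narrow cap: body 48 mm across, shoulder from 90 to 104 mm, straight grey cap 26 mm across from 104 to 140 mm. Grip it by the cap, at about 127 mm.
- tin: Flat closed aluminium tin, loose, 0.18 kg, 150 mm long (its x axis), 50 mm wide (its y axis), 30 mm high. Origin: centre of its underside. At the start it lies in the caddy on the far side of the bottles, about 8 mm from them, its length along their row; grip it across its width, at mid length, once the bottles are gone. Its two ends are alike.
- caddy: Fixed plywood tray, 160 (its x) by 224 mm (its y), floor 6 mm over the table, open at the front (-x); rims 6 mm thick, 22 mm high on the other sides. Origin: centre of its underside. Three dark rings, 58 mm across, at x = -42, y = -66, 0, +66 mm in its frame; each bottle starts within 3 mm of a ring's centre. The tin starts near x = +17, y = 0, with about 31 mm free behind it.
- cork_mat: Fixed round brown cork mat, 196 mm across, 5 mm thick, to the left or right of the caddy (varies). Origin: centre of its underside. The side area for the bottles; they stand on its top, whole, with all three fitting about 50 mm from its centre.
- cutting_mat: Fixed pale cutting mat with blue grid lines, 210 mm (its x axis) by 130 mm (its y axis), 3 mm thick, on the side of the caddy opposite to the cork mat. Origin: centre of its underside; its turn varies.
- paint_bottle: Bystander: orange paint bottle, 66 mm across, 170 mm high, standing on the table beyond the work, on the right. Origin: centre of its underside. Not to be disturbed.
- mixing_cup: Bystander: empty translucent pale plastic cup, 82 mm across the rim, 75 mm high, standing on the table beyond the work, on the left. Origin: centre of its underside. Not to be disturbed.
- tape_roll: Bystander: pale roll of tape lying flat on the table between the robot and the caddy, 72 mm across, 24 mm high. Origin: centre of its underside. Not to be disturbed.
Mind the look-alikes: they are no part of the job. Several things have the shape of the cork_mat; the one meant has the colours described above.

How it is judged:
By the outcome, as a careful person would: the job done as asked, in the order asked, and still so for the second after the job is handed in, with the robot touching nothing.
It also fails if it takes over 128 s, if anything falls off the work surface, if the arm or the gripper's body presses on something with over 40 N, if the wrist force passes 120 N, or if a joint passes its speed limit or range.

## Robot

A 6-joint arm with a two-finger parallel gripper is mounted at the origin on the work surface. World frame = base frame: x ahead of the robot, y to its left, z up, the work surface at z = 0. Lengths are in m, angles in rad, forces in N, time in s.
With the tool pointing down it reaches from about 0.35 to 0.975 m from the base axis. Payload 4.9 kg.
Tool frame: the origin (TCP) lies midway between the tips of the shut fingers; the grasp point (between the pads) lies 19 mm behind it; z points along the fingers, y is the line along which they close (so a half turn about z gives the same grasp; the last joint's range is limited). The gripper opens to 85 mm and grips with 20 to 120 N. Pads are 22 mm wide; open, the fingers measure 114 mm over their backs; the gripper's body (76 mm by 85 mm) begins 54 mm behind the grasp point. The pads swing forward as they close: fully open they stand 13 mm farther back than shut.
Start: joints at [1.145, 0.053, 1.613, -0, 1.476, -0.119], TCP at [0.189, 0.596, 0.231] pointing down, gripper open.
Joint ranges: [-3.01, 3.01], [-1.01, 2.22], [0.06, 2.58], [-1.02, 4.17], [0.09, 2.62], [-3.14, 3.14]. Speed limits (rad/s): [2.57, 2.57, 3.14, 3.14, 3.14, 3.14].

## Interface

Orientations are given as a unit quaternion [w, x, y, z].
In Python, from plant import state, grab_frame, job_done, cut_out, place_of gives the robot as it stands.
- The arm moves only by the tool jog_arm, never from a script. Its argument "motion" is text: rows parted by semicolons, each of 7 numbers parted by spaces: the opening in per cent of the stroke, from 0 (shut) to 100 (fully open), then the shift along the tool's x, y, z as a fraction of full scale, then the turn, a rotation vector about the tool's x, y, z as a fraction of full scale. A call has exactly 5 rows; each row is the pose to reach, as a shift and turn from the pose commanded when the call began, along the tool's axes at that moment; what a row does not reach only later rows make up. Full scale, the value 1, is 50 cm for a shift and 1.5 rad for a turn. A row lasts 1/8 s, in which the tool goes at most 62.5 mm and 10.7 degrees, less where a joint would pass 70% of its speed; a pose out of reach is approached as far as the arm can. A call with a number of a shift or a turn outside -1 to 1 is refused whole. A call with a gripper value outside its range is refused whole. The fingers move at their own pace and stop on an object; the grip force is fixed at half the most. Time passes only in rows, so rows that repeat a pose let the fingers close, or fill a call up. It gives the time, the measured TCP pose, the force, the opening and the grip force at its end, in the units of the state.
- state(): the state, without advancing time (a new reading comes with each control period).
- grab_frame(name): name is "scene" or "side" or "wrist"; returns a dict with "color" (384x512x3 uint8, red, green, blue), "range_z" (384x512 float32, m along the optical axis (not along the pixel's ray), 0 where there is no reading), "intrinsics" (3x3 intrinsics, pixels), "world_from_camera" (4x4, takes a point from camera to world coordinates). Camera axes: x right, y up, looking along -z (the intrinsics and any distortion apply to the point x, -y, -z); pixel columns grow to the right and rows downward; lengths in m; the calibration is good to about 2 mm. The wrist camera is an equidistant fisheye: a pixel r from the principal point sees the ray r / f radians off the axis. A picture is of the moment at which its call begins.
- job_done(): hands the job in; it is judged then, once.
Trained networks look in the newest picture that a camera, given by its name, has taken for a name from the list of things; names that differ only in an ending like _2 or _b are one class to them, and where a whole thing is asked for, a point or a joint stands for the part that bears it (a point fixed in the world has none). Each returns a list of dicts, best first, with "p" (0 to 1); they miss things now and then, are a little off and sometimes report something else, mostly with a low value. They report only what shows in the picture. A call takes as long as a camera call. They do not tell look-alikes from the thing itself.
- cut_out(camera, thing): "pixels" (384x512 bool, what is visible of it).
- place_of(camera, thing): "at" ([x, y, z] in m, in world coordinates, good to about 4 mm: a listed point, or the origin of a listed thing).
The state is a dict: "time": time; "joint_pos": joint angles; "joint_vel": joint speeds; "joint_efforts": joint torques, N m; "tool_pos": TCP position; "tool_rot": TCP orientation; "contact_force": force on the tool from outside, world axes, zero at the start; "ft_torque": the same for the moment, N m; "gripper_width": opening from 0.0 (shut) to 1.0 (fully open); "grasp_force": force on a finger pad.
Only numpy, scipy, OpenCV 4.12 (cv2) and the standard library are available. Lean on these libraries where they do the work, as an engineer would, in place of code of your own. Each camera call takes 0.05 s, during which the arm holds its last target. There are 200 camera calls.

## Working session

There is one attempt and no reset: what is moved stays moved. The work goes in short steps, Python scripts to look and compute and a tool call to move; the robot and the scene stay as the last step left them, time stands still between calls to the robot, and variables do not carry over. Pictures are saved under pics/ and viewed, at most 14 in all, crops included, and the job is handed in when it is done.

Besides the shell and the picture viewer there is one more tool, called after "Emit:" as name(argument=value, ...), one argument or row to a line, values as JSON. jog_arm: Moves the arm, as the interface text tells. Shift numbers are shares of 50 cm and turn numbers shares of 1.5 rad, none past 1 either way. Its arguments: {"type":"object","properties":{"motion":{"type":"string"}},"required":["motion"]}

```bash
ls; mkdir -p pics; cat > h.py <<'E'
import numpy as np, cv2
from plant import state, grab_frame, job_done, cut_out, place_of
def save(name,fn):
    f=grab_frame(name); cv2.imwrite(fn,f["color"][:,:,::-1]); return f
def world(f):
    K=f["intrinsics"];z=f["range_z"];T=f["world_from_camera"]
    v,u=np.mgrid[:z.shape[0],:z.shape[1]]
    x=(u-K[0,2])/K[0,0]*z;y=(v-K[1,2])/K[1,1]*z
    P=np.stack([x,-y,-z],-1)@T[:3,:3].T+T[:3,3]
    P[z==0]=np.nan
    return P
E
python3 - <<'E'
from h import *
s=state();print(s)
for c in("scene","side"):
    f=save(c,f"pics/{c}0.png");np.savez(f"{c}0.npz",**f)
    P=world(f)
    for t in("nozzle_bottle","square_bottle","tall_bottle","tin","caddy","cork_mat","cutting_mat","paint_bottle","mixing_cup","tape_roll"):
        print(c,t,[(np.round(d["at"],3).tolist(),round(d["p"],2)) for d in place_of(c,t)][:4])
E
```

```text
pics
{'time': 0.0, 'joint_pos': array([ 1.14497247e+00,  5.33470472e-02,  1.61429390e+00, -6.76931430e-06,
        1.47600828e+00, -1.18993754e-01]), 'joint_vel': array([-6.75726509e-04,  2.88468436e-03, -7.91572440e-05, -2.85012624e-04,
        3.28074415e-04,  8.75576118e-04]), 'joint_efforts': array([ 1.69310515e-03, -3.93677080e+01, -3.70182288e+01,  2.84431763e-05,
        7.04649225e-03, -4.49773125e-06]), 'tool_pos': array([0.18851144, 0.59523694, 0.23006917]), 'tool_rot': array([-2.73418219e-04,  1.52813559e-01,  9.88254501e-01, -9.91276857e-04]), 'contact_force': array([-0.51661807,  0.94193953,  0.31132759]), 'ft_torque': array([0.00288742, 0.01132413, 0.03174493]), 'grasp_force': 0.0, 'gripper_width': 0.9980496618562681}
scene nozzle_bottle [([0.715, 0.245, 0.003], 0.59), ([0.536, 0.099, 0.006], 0.56)]
scene square_bottle [([0.528, -0.031, 0.007], 0.63)]
scene tall_bottle []
scene tin [([0.595, 0.033, 0.006], 0.67)]
scene caddy [([0.577, 0.031, 0.002], 0.89)]
scene cork_mat [([0.222, -0.336, 0.0], 0.71), ([0.5, -0.548, 0.0], 0.6), ([0.46, -0.31, 0.003], 0.59), ([0.708, -0.
[... 175 characters left out ...]
e tape_roll [([0.396, 0.059, -0.0], 0.67)]
side nozzle_bottle [([0.542, 0.102, 0.007], 0.85), ([0.705, -0.241, 0.0], 0.37)]
side square_bottle [([0.53, -0.036, 0.003], 0.71)]
side tall_bottle [([0.538, 0.031, 0.007], 0.69)]
side tin [([0.592, 0.032, 0.005], 0.84)]
side caddy [([0.578, 0.033, -0.002], 0.7)]
side cork_mat [([0.222, -0.333, -0.004], 0.97), ([0.505, -0.545, -0.001], 0.72), ([0.709, -0.415, 0.0], 0.68), ([0.578, 0.031, 0.0], 0.68)]
side cutting_mat [([0.459, 0.305, 0.001], 0.81)]
side paint_bottle [([0.703, -0.241, -0.003], 0.82), ([0.594, 0.031, 0.004], 0.5)]
side mixing_cup [([0.715, 0.251, 0.0], 0.87), ([0.596, 0.03, 0.006], 0.68)]
side tape_roll [([0.401, 0.061, -0.0], 0.92)]
```

```bash
python3 - <<'E'
import cv2,numpy as np
a=cv2.imread("pics/scene0.png");b=cv2.imread("pics/side0.png")
cv2.imwrite("pics/both0.png",cv2.resize(np.vstack([a,b]),(400*1,600)))
E
```

```text
(no output)
```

View pics/scene0.png

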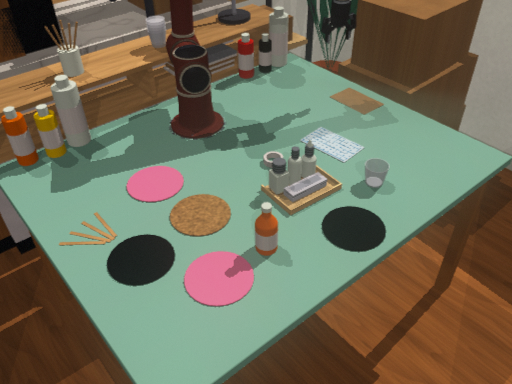

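View pics/side0.png

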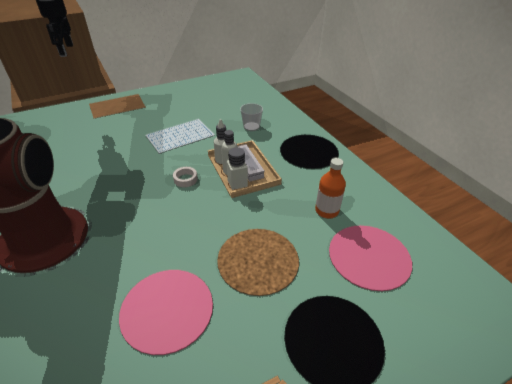

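Scene view candidates shaped like the cork mat: pink (155,183), pink (219,278), black (141,259), black (353,228) and speckled brown (200,214). Only the brown one fits "round brown cork"; the side view has it at (258,261). Next: a confirming crop and the measurements.

```bash
cat > m.py <<'E'
from h import *
def go():
  for c in("scene","side"):
    f=grab_frame(c);P=world(f);C=f["color"].astype(int)
    print("==",c)
    # cork: brown-coloured points near expected
    hsv=cv2.cvtColor(f["color"],cv2.COLOR_RGB2HSV)
    m=(hsv[...,0]<25)&(hsv[...,1]>80)&(np.hypot(P[...,0]-.46,P[...,1]+.31)<.13)&(P[...,2]<.02)
    q=P[m];(cc,r)=cv2.minEnclosingCircle(q[:,:2].astype(np.float32));print("cork",m.sum(),q.mean(0).round(4),np.round(cc,4),round(r,4))
    for t in("cutting_mat","tin","caddy"):
        d=cut_out(c,t)
        if not d: print(t,None);continue
        q=P[d[0]["pixels"]];q=q[~np.isnan(q[:,0])]
        if t=="cutting_mat": q=q[q[:,2]<.015]
        if t=="tin": q=q[abs(q[:,2]-.036)<.006]
        R=cv2.minAreaRect(q[:,:2].astype(np.float32));print(t,len(q),"z",np.median(q[:,2]).round(4),np.round(R[0],4),np.round(R[1],4),round(R[2],1),"med",np.median(q,0).round(4))
    for t in("nozzle_bottle","square_bottle","tall_bottle"):
        for d in cut_out(c,t)[:2]:
            q=P[d["pixels"]];q=q[~np.isnan(q[:,0])]
            print(t,round(d["p"],2),len(q),"zmax",np.percentile(q[:,2],99).round(4),"mean",q.mean(0).round(4))
    # caps of height slices near caddy
    w=(abs(P[...,0]-.53)<.06)&(abs(P[...,1]-.03)<.13)&(P[...,2]>.09)&(P[...,2]<.16)
    q=P[w]; 
    for k in np.unique(np.round((q[:,1])/.033)): pass
    lab=cv2.connectedComponentsWithStats(w.astype(np.uint8))
    for i in range(1,lab[0]):
        a=P[lab[1]==i]
        if len(a)>8: print("cap",len(a),"mean",a.mean(0).round(4),"min",a.min(0).round(4),"max",a.max(0).round(4),"uv",lab[3][i].round())
go()
f=grab_frame("scene");
cv2.imwrite("pics/crop1.png",cv2.resize(f["color"][130:270,130:390,::-1],None,fx=3,fy=3,interpolation=cv2.INTER_CUBIC))
E
python3 m.py
```

```text
== scene
cork 1970 [ 0.4645 -0.3056  0.0043] [ 0.461 -0.298] 0.1037
cutting_mat 1113 z 0.0027 [0.4616 0.3076] [0.2164 0.1465] 7.3 med [0.4736 0.3074 0.0027]
tin None
caddy 1088 z 0.0084 [0.5826 0.0415] [0.2502 0.1687] 85.6 med [ 0.629  -0.0064  0.0084]
nozzle_bottle 0.96 397 zmax 0.1444 mean [0.5522 0.0896 0.0746]
square_bottle 0.74 545 zmax 0.1246 mean [ 0.5438 -0.0402  0.0722]
tall_bottle 0.74 418 zmax 0.1483 mean [0.55   0.0264 0.084 ]
cap 133 mean [0.5476 0.0948 0.119 ] min [0.5234 0.0814 0.0901] max [0.5603 0.1135 0.1538] uv [309. 149.]
cap 199 mean [0.5473 0.0288 0.1166] min [0.5234 0.008  0.0901] max [0.5658 0.0543 0.1494] uv [295. 157.]
cap 183 mean [ 0.5404 -0.0357  0.1129] min [ 0.5071 -0.0534  0.0901] max [ 0.5582 -0.0055  0.1269] uv [279. 165.]
== side
cork 4232 [ 0.457  -0.3113  0.0059] [ 0.4603 -0.3049] 0.0981
cutting_mat 1173 z 0.0043 [0.461  0.3053] [0.2095 0.1361] 5.7 med [0.4552 0.2994 0.0043]
tin 333 z 0.0372 [0.6073 0.0274] [0.1533 0.0493] 76.0 med [0.6025 0.0035 0.0372]
caddy 1308 z 0.0086 [0.5869 0.0451] [0.2612 0.179 ] 85.6 med [ 0.5883 -0.0294  0.0086]
nozzle_bottle 0.77 310 zmax 0.149 mean [0.5282 0.0877 0.0849]
square_bottle 0.75 757 zmax 0.1249 mean [ 0.5261 -0.0458  0.0741]
tall_bottle 0.72 323 zmax 0.1483 mean [0.528  0.0251 0.1009]
cap 638 mean [0.5319 0.0137 0.1183] min [ 0.5091 -0.0566  0.0906] max [0.5603 0.1094 0.1538] uv [230. 145.]
```

View pics/crop1.png

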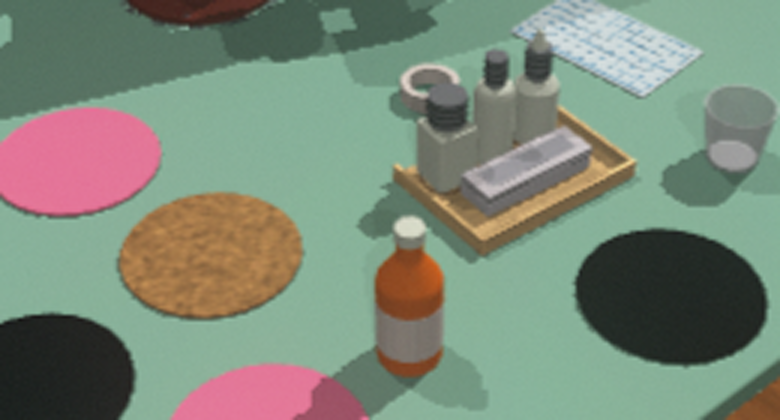

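The enlarged crop shows the brown, speckled mat at crop (210,255). It is the only brown one, so it is the cork mat, at about (0.46,-0.31). The square, tall and nozzle bottles stand in the caddy from right to left, with the tin behind them. Now a move planner and a look from above.

```bash
cat > plan.py <<'E'
from h import *
from scipy.spatial.transform import Rotation as R
def Rt(yaw): # tool pointing down, tool y at world angle yaw (deg)
    c,s=np.cos(np.radians(yaw)),np.sin(np.radians(yaw)); y=np.array([c,s,0]);z=np.array([0,0,-1.]);return np.stack([np.cross(y,z),y,z],1)
def plan(wps,start=None,R0=None):
    """wps: (x,y,z,yaw); prints shift and turn fractions per leg"""
    s=state(); p=np.array(s["tool_pos"] if start is None else start,float)
    q=s["tool_rot"]; M=R.from_quat([q[1],q[2],q[3],q[0]]).as_matrix() if R0 is None else Rt(R0)
    for w in wps:
        t=np.array(w[:3]);N=Rt(w[3])
        d=M.T@(t-p)/.5; r=R.from_matrix(M.T@N).as_rotvec()/1.5
        print(w,"->"," ".join("%.3f"%v for v in [*d,*r]),"dist %.3f"%np.linalg.norm(t-p),"ang %.0f"%np.degrees(np.linalg.norm(r*1.5)))
        p=t;M=N
E
python3 -c "
from plan import *
a=np.array([.189,.596,.231]);b=np.array([.52,0.03,.36])
plan([(*(a+(b-a)*k),72.4-76.7*k) for k in(1/3,2/3,1)],start=a)"
```

```text
(np.float64(0.29933333333333334), np.float64(0.4073333333333333), np.float64(0.274), 46.83333333333334) -> -0.324 -0.293 -0.086 0.000 -0.000 0.298 dist 0.223 ang 26
(np.float64(0.4096666666666667), np.float64(0.21866666666666668), np.float64(0.317), 21.266666666666673) -> -0.419 -0.124 -0.086 0.000 0.000 0.297 dist 0.223 ang 26
(np.float64(0.52), np.float64(0.030000000000000027), np.float64(0.36), -4.299999999999997) -> -0.432 0.069 -0.086 0.000 0.000 0.297 dist 0.223 ang 26
```

Emit:
jog_arm(
  motion="100 -0.324 -0.293 -0.086 0 0 0.298;100 -0.324 -0.293 -0.086 0 0 0.298;100 -0.324 -0.293 -0.086 0 0 0.298;100 -0.324 -0.293 -0.086 0 0 0.298;100 -0.324 -0.293 -0.086 0 0 0.298",
)

```text
time: 2.48
tool_pos: [0.3002, 0.4061, 0.2755]
tool_rot: [0.001, 0.37, 0.929, 0.001]
contact_force: [-1.0, -0.0, 1.1]
gripper_width: 1.0
grasp_force: 0.0
```

Emit:
jog_arm(
  motion="100 -0.419 -0.124 -0.086 0 0 0.297;100 -0.419 -0.124 -0.086 0 0 0.297;100 -0.419 -0.124 -0.086 0 0 0.297;100 -0.419 -0.124 -0.086 0 0 0.297;100 -0.419 -0.124 -0.086 0 0 0.297",
)

```text
time: 3.1
tool_pos: [0.4102, 0.218, 0.3177]
tool_rot: [0.0, 0.566, 0.825, 0.0]
contact_force: [0.5, -0.3, -0.3]
gripper_width: 1.002
grasp_force: 0.0
```

Emit:
jog_arm(
  motion="100 -0.432 0.069 -0.086 0 0 0.297;100 -0.432 0.069 -0.086 0 0 0.297;100 -0.432 0.069 -0.086 0 0 0.297;100 -0.432 0.069 -0.086 0 0 0.297;100 -0.432 0.069 -0.086 0 0 0.297",
)

```text
time: 3.72
tool_pos: [0.5207, 0.0299, 0.3598]
tool_rot: [-0.001, 0.733, 0.68, -0.0]
contact_force: [0.5, -0.2, -0.2]
gripper_width: 1.006
grasp_force: 0.0
```

```bash
cat >> h.py <<'E'
def wworld(f):
    K=f["intrinsics"];z=f["range_z"];T=f["world_from_camera"]
    v,u=np.mgrid[:z.shape[0],:z.shape[1]]
    a=(u-K[0,2])/K[0,0];b=(v-K[1,2])/K[1,1];r=np.hypot(a,b)+1e-9
    k=np.tan(np.minimum(r,1.5))/r
    P=np.stack([a*k*z,-b*k*z,-z],-1)@T[:3,:3].T+T[:3,3];P[z==0]=np.nan;P[r>1.4]=np.nan
    return P
E
python3 - <<'E'
from h import *
s=state();print(s["time"],s["tool_pos"],s["tool_rot"],s["joint_pos"].round(3))
f=save("wrist","pics/w1.png");np.savez("w1.npz",**f);print(f["intrinsics"],f["world_from_camera"].round(3))
for t in("nozzle_bottle","square_bottle","tall_bottle","tin","caddy","cork_mat","cutting_mat"):
    print(t,[(np.round(d["at"],4).tolist(),round(d["p"],2)) for d in place_of("wrist",t)][:3])
P=wworld(f)
w=(abs(P[...,0]-.53)<.07)&(abs(P[...,1]-.03)<.13)&(P[...,2]>.1)&(P[...,2]<.165)
lab=cv2.connectedComponentsWithStats(w.astype(np.uint8))
for i in range(1,lab[0]):
    a=P[lab[1]==i]
    if len(a)>30: print("cap",len(a),"top-mean",a[a[:,2]>a[:,2].max()-.006].mean(0).round(4),"mid",((a.min(0)+a.max(0))/2).round(4),"ext",(a.max(0)-a.min(0)).round(4),"uv",lab[3][i].round())
E
```

```text
3.725 [0.52068863 0.02990162 0.35980405] [-5.82447293e-04  7.33168743e-01  6.80046500e-01 -1.13195913e-04] [-8.600e-02 -2.380e-01  1.675e+00  1.000e-03  1.706e+00 -1.000e-02]
[[297.31863964   0.         256.02494437]
 [  0.         297.31863964 190.81346857]
 [  0.           0.           1.        ]] [[ 0.997  0.072  0.023  0.527]
 [-0.076  0.953  0.293  0.104]
 [-0.001 -0.294  0.956  0.502]
 [ 0.     0.     0.     1.   ]]
nozzle_bottle [([0.5386, 0.096, 0.0029], 0.83), ([0.5809, 0.0308, 0.0009], 0.2)]
square_bottle [([0.5322, -0.0273, 0.006], 0.73)]
tall_bottle [([0.5359, 0.0365, 0.0049], 0.6)]
tin [([0.5957, 0.0367, 0.0034], 0.82)]
caddy [([0.5795, 0.0298, 0.0021], 0.95)]
cork_mat [([0.8162, 0.0232, 0.0048], 0.83), ([0.4593, -0.3014, -0.0053], 0.75), ([0.7072, -0.4151, -0.0009], 0.73)]
cutting_mat []
cap 463 top-mean [0.5386 0.0989 0.15  ] mid [0.5395 0.0985 0.1358] ext [0.0297 0.0308 0.0334] uv [266. 106.]
cap 757 top-mean [0.5371 0.0346 0.1453] mid [0.5377 0.0357 0.1239] ext [0.0417 0.0411 0.0478] uv [268. 153.]
cap 856 top-mean [ 0.5307 -0.0301  0.1213] mid [ 0.5308 -0.0309  0.1133] ext [0.0433 0.0446 0.0207] uv [266. 201.]
```

View pics/w1.png

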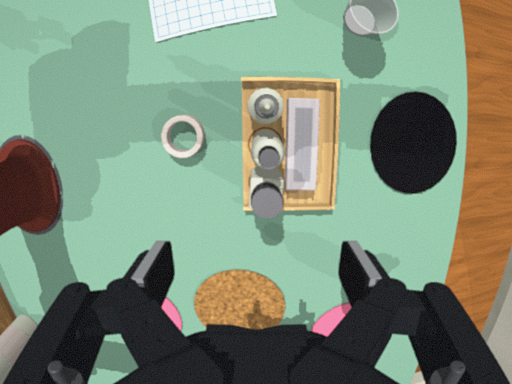

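The wrist view shows the nozzle, tall and square bottles at (266,106), (268,153) and (266,201), the tin at (302,143) and cork at (240,300), with the gripper aligned to the caddy. Heights and places agree with the given sizes, so on to the square bottle first.

```bash
python3 -c "
from plan import *
y=-4.3
plan([(.531,-.0305,.20,y),(.531,-.0305,.088,y),(.531,-.0305,.158,y),(.483,-.19,.158,y),(.435,-.352,.158,y),(.435,-.352,.0875,y),(.435,-.352,.20,y),(.486,-.16,.2,y),(.537,.0345,.2,y)],start=(.52,.03,.36),R0=y)"
```

```text
(0.531, -0.0305, 0.2, -4.3) -> -0.119 0.031 0.320 0.000 0.000 0.000 dist 0.171 ang 0
(0.531, -0.0305, 0.088, -4.3) -> 0.000 0.000 0.224 0.000 0.000 0.000 dist 0.112 ang 0
(0.531, -0.0305, 0.158, -4.3) -> 0.000 0.000 -0.140 0.000 0.000 0.000 dist 0.070 ang 0
(0.483, -0.19, 0.158, -4.3) -> -0.325 -0.072 0.000 0.000 0.000 0.000 dist 0.167 ang 0
(0.435, -0.352, 0.158, -4.3) -> -0.330 -0.071 0.000 0.000 0.000 0.000 dist 0.169 ang 0
(0.435, -0.352, 0.0875, -4.3) -> 0.000 0.000 0.141 0.000 0.000 0.000 dist 0.071 ang 0
(0.435, -0.352, 0.2, -4.3) -> 0.000 0.000 -0.225 0.000 0.000 0.000 dist 0.113 ang 0
(0.486, -0.16, 0.2, -4.3) -> 0.391 0.073 0.000 0.000 0.000 0.000 dist 0.199 ang 0
(0.537, 0.0345, 0.2, -4.3) -> 0.396 0.073 0.000 0.000 0.000 0.000 dist 0.201 ang 0
```

Emit:
jog_arm(
  motion="100 -0.04 0.010 0.107;100 -0.08 0.02 0.21",
)

```text
schema error: expected 7 numbers
```

Emit:
jog_arm(
  motion="100 -0.119 0.031 0.10 0 0 0;100 -0.119 0.031 0.22 0 0 0;100 -0.119 0.031 0.320 0 0 0;100 -0.119 0.031 0.320 0 0 0;100 -0.119 0.031 0.320 0 0 0",
)

```text
time: 4.75
tool_pos: [0.5321, -0.0305, 0.2031]
tool_rot: [0.001, 0.733, 0.681, 0.001]
contact_force: [0.3, 0.8, 0.6]
gripper_width: 1.0
grasp_force: 0.0
```

Emit:
jog_arm(
  motion="100 0 0 0.10 0 0 0;100 0 0 0.18 0 0 0;100 0 0 0.224 0 0 0;100 0 0 0.224 0 0 0;100 0 0 0.224 0 0 0",
)

```text
time: 5.38
tool_pos: [0.5335, -0.0309, 0.092]
tool_rot: [0.002, 0.733, 0.681, 0.002]
contact_force: [-0.6, 0.0, -0.3]
gripper_width: 1.005
grasp_force: 0.0
```

Emit:
jog_arm(
  motion="0 0 0 0 0 0 0;0 0 0 0 0 0 0;0 0 0 0 0 0 0;0 0 0 0 0 0 0;0 0 0 0 0 0 0",
)

```text
time: 6.0
tool_pos: [0.5314, -0.0307, 0.0896]
tool_rot: [0.0, 0.733, 0.68, 0.0]
contact_force: [-1.5, 0.5, 6.4]
gripper_width: 0.499
grasp_force: 60.8
```

Emit:
jog_arm(
  motion="0 0 0 -0.02 0 0 0;0 0 0 -0.08 0 0 0;0 0 0 -0.14 0 0 0;0 -0.05 -0.011 -0.14 0 0 0;0 -0.13 -0.028 -0.14 0 0 0",
)

```text
time: 6.62
tool_pos: [0.5121, -0.0944, 0.1588]
tool_rot: [0.0, 0.732, 0.681, 0.0]
contact_force: [0.0, -0.8, -2.0]
gripper_width: 0.501
grasp_force: 61.2
```

Emit:
jog_arm(
  motion="0 -0.11 -0.024 0 0 0 0;0 -0.22 -0.048 0 0 0 0;0 -0.33 -0.072 0 0 0 0;0 -0.44 -0.096 0 0 0 0;0 -0.50 -0.109 0 0 0 0",
)

```text
time: 7.25
tool_pos: [0.438, -0.3419, 0.1582]
tool_rot: [-0.0, 0.734, 0.68, -0.0]
contact_force: [0.2, 0.4, -2.1]
gripper_width: 0.501
grasp_force: 61.2
```

Emit:
jog_arm(
  motion="0 -0.025 -0.006 0 0 0 0;0 -0.025 -0.006 0.03 0 0 0;0 -0.025 -0.006 0.08 0 0 0;0 -0.025 -0.006 0.12 0 0 0;0 -0.025 -0.006 0.12 0 0 0",
)

```text
time: 7.88
tool_pos: [0.4343, -0.3494, 0.0952]
tool_rot: [-0.003, 0.732, 0.681, 0.0]
contact_force: [0.2, 0.5, -1.8]
gripper_width: 0.499
grasp_force: 61.3
```

```bash
python3 -c "
from plan import *
s=state();print(s['tool_pos'],s['contact_force'],s['gripper_width']);plan([(.435,-.352,.0875,-4.3)],R0=-4.3)
f=grab_frame('side');cv2.imwrite('pics/s2.png',cv2.resize(f['color'][60:330,100:400,::-1],None,fx=2,fy=2))"
```

```text
[ 0.43429075 -0.34943023  0.09520408] [ 0.16374757  0.45667915 -1.79575731] 0.4987135028578608
(0.435, -0.352, 0.0875, -4.3) -> -0.005 0.002 0.015 0.000 0.000 0.000 dist 0.008 ang 0
```

View pics/s2.png

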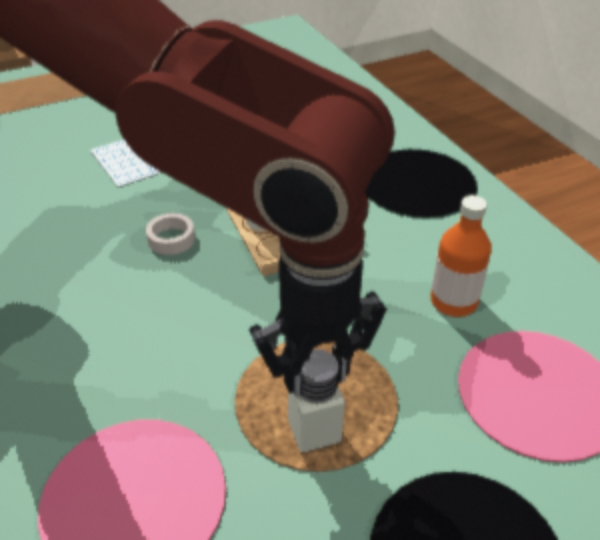

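The bottle is over the cork at about (320,440) in the crop, hanging straight. Lower it, release, and go to the tall bottle.

Emit:
jog_arm(
  motion="0 0 0 0.01 0 0 0;0 0 0 0.022 0 0 0;0 0 0 0.022 0 0 0;0 0 0 0.022 0 0 0;0 0 0 0.022 0 0 0",
)

```text
time: 8.55
tool_pos: [0.436, -0.3528, 0.0886]
tool_rot: [0.001, 0.733, 0.68, -0.0]
contact_force: [-0.3, -0.9, 4.3]
gripper_width: 0.496
grasp_force: 61.4
```

Emit:
jog_arm(
  motion="100 0 0 0 0 0 0;100 0 0 0 0 0 0;100 0 0 0 0 0 0;100 0 0 0 0 0 0;100 0 0 -0.02 0 0 0",
)

```text
time: 9.18
tool_pos: [0.4348, -0.3513, 0.0966]
tool_rot: [-0.001, 0.733, 0.68, -0.0]
contact_force: [-0.5, 0.9, -0.0]
gripper_width: 1.001
grasp_force: 0.0
```

Emit:
jog_arm(
  motion="100 0 0 -0.08 0 0 0;100 0 0 -0.18 0 0 0;100 0.06 0.012 -0.20 0 0 0;100 0.17 0.034 -0.20 0 0 0;100 0.28 0.056 -0.20 0 0 0",
)

```text
time: 9.8
tool_pos: [0.4741, -0.2134, 0.1987]
tool_rot: [0.001, 0.733, 0.68, 0.0]
contact_force: [0.6, -0.6, 0.3]
gripper_width: 1.002
grasp_force: 0.0
```

Emit:
jog_arm(
  motion="100 0.11 0.02 0 0 0 0;100 0.22 0.04 0 0 0 0;100 0.33 0.06 0 0 0 0;100 0.44 0.08 0 0 0 0;100 0.46 0.085 0 0 0 0",
)

```text
time: 10.42
tool_pos: [0.5335, 0.0147, 0.1982]
tool_rot: [0.0, 0.731, 0.682, 0.001]
contact_force: [-0.3, -0.8, 0.0]
gripper_width: 0.997
grasp_force: 0.0
```

```bash
python3 -c "
from plan import *
s=state();print(s['time'],s['tool_pos'],s['contact_force'],s['gripper_width']);y=-4.3
f=grab_frame('wrist');P=wworld(f)
w=(abs(P[...,0]-.53)<.07)&(abs(P[...,1]-.03)<.13)&(P[...,2]>.1)&(P[...,2]<.165)
lab=cv2.connectedComponentsWithStats(w.astype(np.uint8))
for i in range(1,lab[0]):
    a=P[lab[1]==i]
    if len(a)>30: print('cap',len(a),a[a[:,2]>a[:,2].max()-.006].mean(0).round(4),((a.min(0)+a.max(0))/2).round(4),(a.max(0)-a.min(0)).round(4))
print([(d['at'],d['p']) for d in place_of('wrist','tall_bottle')])
plan([(.537,.0345,.2,y),(.537,.0345,.112,y),(.537,.0345,.182,y),(.524,-.137,.182,y),(.51,-.309,.182,y),(.51,-.309,.111,y),(.51,-.309,.23,y),(.525,-.105,.23,y),(.539,.099,.2,y)])"
```

```text
10.425 [0.53347935 0.01465312 0.19822285] [-0.28697448 -0.78112405  0.03341185] 0.9967436530133886
cap 1418 [0.5389 0.0986 0.1502] [0.539  0.0991 0.136 ] [0.0314 0.0306 0.0338]
cap 2249 [0.5372 0.035  0.1453] [0.5371 0.0376 0.1239] [0.0433 0.0366 0.0477]
[([0.5349, 0.0366, 0.005], 0.87)]
(0.537, 0.0345, 0.2, -4.3) -> 0.044 0.004 -0.004 0.000 0.000 0.002 dist 0.022 ang 0
(0.537, 0.0345, 0.112, -4.3) -> 0.000 0.000 0.176 0.000 0.000 0.000 dist 0.088 ang 0
(0.537, 0.0345, 0.182, -4.3) -> 0.000 0.000 -0.140 0.000 0.000 0.000 dist 0.070 ang 0
(0.524, -0.137, 0.182, -4.3) -> -0.344 -0.000 0.000 0.000 0.000 0.000 dist 0.172 ang 0
(0.51, -0.309, 0.182, -4.3) -> -0.345 -0.002 0.000 0.000 0.000 0.000 dist 0.173 ang 0
(0.51, -0.309, 0.111, -4.3) -> 0.000 0.000 0.142 0.000 0.000 0.000 dist 0.071 ang 0
(0.51, -0.309, 0.23, -4.3) -> 0.000 0.000 -0.238 0.000 0.000 0.000 dist 0.119 ang 0
(0.525, -0.105, 0.23, -4.3) -> 0.409 -0.001 0.000 0.000 0.000 0.000 dist 0.205 ang 0
(0.539, 0.099, 0.2, -4.3) -> 0.409 -0.003 0.060 0.000 0.000 0.000 dist 0.207 ang 0
```

Emit:
jog_arm(
  motion="100 0.043 0.004 0.0 0 0 0;100 0.043 0.004 0.06 0 0 0;100 0.043 0.004 0.14 0 0 0;100 0.043 0.004 0.168 0 0 0;100 0.043 0.004 0.168 0 0 0",
)

```text
time: 11.15
tool_pos: [0.536, 0.0322, 0.1127]
tool_rot: [-0.001, 0.733, 0.68, -0.001]
contact_force: [0.2, 0.5, -0.1]
gripper_width: 0.999
grasp_force: 0.0
```

Emit:
jog_arm(
  motion="100 0 0 0 0 0 0;0 0 0 0 0 0 0;0 0 0 0 0 0 0;0 0 0 0 0 0 0;0 0 0 0 0 0 0",
)

```text
time: 11.78
tool_pos: [0.5369, 0.0332, 0.1138]
tool_rot: [0.0, 0.733, 0.681, 0.0]
contact_force: [-1.0, -0.5, 3.8]
gripper_width: 0.285
grasp_force: 59.4
```

Emit:
jog_arm(
  motion="0 0 0 0 0 0 0;0 0 0 -0.04 0 0 0;0 0 0 -0.12 0 0 0;0 -0.05 0 -0.14 0 0 0;0 -0.14 0 -0.14 0 0 0",
)

```text
time: 12.4
tool_pos: [0.5324, -0.0367, 0.186]
tool_rot: [0.001, 0.732, 0.681, 0.001]
contact_force: [0.6, -0.5, -2.0]
gripper_width: 0.289
grasp_force: 59.4
```

Emit:
jog_arm(
  motion="0 -0.11 0 0 0 0 0;0 -0.22 0 0 0 0 0;0 -0.33 -0.001 0 0 0 0;0 -0.44 -0.002 0 0 0 0;0 -0.52 -0.003 0 0 0 0",
)

```text
time: 13.02
tool_pos: [0.5101, -0.2981, 0.184]
tool_rot: [0.0, 0.733, 0.68, -0.0]
contact_force: [0.3, 0.3, -1.7]
gripper_width: 0.286
grasp_force: 59.4
```

Emit:
jog_arm(
  motion="0 -0.026 0 0 0 0 0;0 -0.026 0 0.03 0 0 0;0 -0.026 0 0.08 0 0 0;0 -0.026 0 0.12 0 0 0;0 -0.026 0 0.13 0 0 0",
)

```text
time: 13.65
tool_pos: [0.5087, -0.3067, 0.1155]
tool_rot: [-0.002, 0.732, 0.681, -0.0]
contact_force: [0.1, -0.5, -3.3]
gripper_width: 0.29
grasp_force: 59.3
```

Emit:
jog_arm(
  motion="0 0 0 0 0 0 0;0 0 0 0.012 0 0 0;0 0 0 0.012 0 0 0;0 0 0 0.012 0 0 0;0 0 0 0.012 0 0 0",
)

```text
time: 14.28
tool_pos: [0.51, -0.3091, 0.1129]
tool_rot: [0.0, 0.733, 0.68, 0.0]
contact_force: [0.1, 0.2, 0.5]
gripper_width: 0.28
grasp_force: 59.6
```

Emit:
jog_arm(
  motion="100 0 0 0 0 0 0;100 0 0 0 0 0 0;100 0 0 0 0 0 0;100 0 0 -0.02 0 0 0;100 0 0 -0.08 0 0 0",
)

```text
time: 14.9
tool_pos: [0.5087, -0.308, 0.1512]
tool_rot: [-0.002, 0.733, 0.68, -0.0]
contact_force: [0.1, -0.9, 0.7]
gripper_width: 0.996
grasp_force: 0.0
```

Emit:
jog_arm(
  motion="100 0 0 -0.06 0 0 0;100 0.05 0 -0.12 0 0 0;100 0.16 0 -0.12 0 0 0;100 0.27 0 -0.12 0 0 0;100 0.38 0 -0.12 0 0 0",
)

```text
time: 15.52
tool_pos: [0.5239, -0.1179, 0.2135]
tool_rot: [0.001, 0.733, 0.68, 0.0]
contact_force: [0.4, -0.3, -0.9]
gripper_width: 1.001
grasp_force: 0.0
```

Emit:
jog_arm(
  motion="100 0.11 0 0 0 0 0;100 0.22 0 0 0 0 0;100 0.33 0 0 0 0 0;100 0.40 0 0 0 0 0;100 0.436 -0.003 0 0 0 0",
)

```text
time: 16.15
tool_pos: [0.5385, 0.0998, 0.2131]
tool_rot: [0.0, 0.732, 0.681, 0.0]
contact_force: [0.2, -0.6, 0.1]
gripper_width: 1.0
grasp_force: 0.0
```

```bash
python3 -c "
from plan import *
s=state();print(s['time'],s['tool_pos'],s['contact_force'],s['gripper_width']);y=-4.3
plan([(.539,.099,.2,y),(.539,.099,.094,y),(.539,.099,.164,y),(.435,-.266,.164,y)])"
```

```text
16.15 [0.53847616 0.09979594 0.21309734] [ 0.15026291 -0.62457754  0.07616505] 0.9995692850891785
(0.539, 0.099, 0.2, -4.3) -> -0.002 0.001 0.026 0.001 0.000 0.002 dist 0.013 ang 0
(0.539, 0.099, 0.094, -4.3) -> 0.000 0.000 0.212 0.000 0.000 0.000 dist 0.106 ang 0
(0.539, 0.099, 0.164, -4.3) -> 0.000 0.000 -0.140 0.000 0.000 0.000 dist 0.070 ang 0
(0.435, -0.266, 0.164, -4.3) -> -0.744 -0.153 0.000 0.000 0.000 0.000 dist 0.380 ang 0
```

Emit:
jog_arm(
  motion="100 -0.002 0.001 0.08 0 0 0;100 -0.002 0.001 0.17 0 0 0;100 -0.002 0.001 0.22 0 0 0;100 -0.002 0.001 0.238 0 0 0;100 -0.002 0.001 0.238 0 0 0",
)

```text
time: 16.77
tool_pos: [0.539, 0.0967, 0.0936]
tool_rot: [0.0, 0.733, 0.68, -0.0]
contact_force: [-0.9, -0.1, 0.2]
gripper_width: 1.001
grasp_force: 0.0
```

Emit:
jog_arm(
  motion="100 0 0 0 0 0 0;0 0 0 0 0 0 0;0 0 0 0 0 0 0;0 0 0 0 0 0 0;0 0 0 0 0 0 0",
)

```text
time: 17.4
tool_pos: [0.539, 0.0972, 0.0938]
tool_rot: [0.0, 0.733, 0.68, 0.0]
contact_force: [-1.2, -0.2, 2.3]
gripper_width: 0.335
grasp_force: 59.1
```

Emit:
jog_arm(
  motion="0 0 0 0 0 0 0;0 0 0 -0.04 0 0 0;0 0 0 -0.12 0 0 0;0 -0.05 -0.010 -0.14 0 0 0;0 -0.14 -0.028 -0.14 0 0 0",
)

```text
time: 18.02
tool_pos: [0.5208, 0.0284, 0.166]
tool_rot: [0.002, 0.732, 0.681, 0.001]
contact_force: [0.5, -1.0, -2.2]
gripper_width: 0.337
grasp_force: 59.5
```

Emit:
jog_arm(
  motion="0 -0.11 -0.022 0 0 0 0;0 -0.22 -0.044 0 0 0 0;0 -0.33 -0.068 0 0 0 0;0 -0.44 -0.090 0 0 0 0;0 -0.54 -0.111 0 0 0 0",
)

```text
time: 18.65
tool_pos: [0.4436, -0.2386, 0.1642]
tool_rot: [0.001, 0.733, 0.68, 0.0]
contact_force: [0.3, -0.9, -1.5]
gripper_width: 0.332
grasp_force: 59.6
```

Emit:
jog_arm(
  motion="0 -0.064 -0.014 0 0 0 0;0 -0.064 -0.014 0.03 0 0 0;0 -0.064 -0.014 0.08 0 0 0;0 -0.064 -0.014 0.12 0 0 0;0 -0.064 -0.014 0.13 0 0 0",
)

```text
time: 19.27
tool_pos: [0.4341, -0.2663, 0.0962]
tool_rot: [-0.002, 0.732, 0.681, -0.0]
contact_force: [-1.0, 0.2, -3.1]
gripper_width: 0.334
grasp_force: 59.6
```

Emit:
jog_arm(
  motion="0 0 0 0 0 0 0;0 0 0 0.012 0 0 0;0 0 0 0.012 0 0 0;0 0 0 0.012 0 0 0;0 0 0 0.012 0 0 0",
)

```text
time: 19.9
tool_pos: [0.4353, -0.2684, 0.0928]
tool_rot: [0.0, 0.733, 0.68, 0.0]
contact_force: [0.7, 0.6, -1.1]
gripper_width: 0.337
grasp_force: 59.5
```

Emit:
jog_arm(
  motion="100 0 0 0 0 0 0;100 0 0 0 0 0 0;100 0 0 0 0 0 0;100 0 0 -0.02 0 0 0;100 0 0 -0.08 0 0 0",
)

```text
time: 20.52
tool_pos: [0.434, -0.2673, 0.1314]
tool_rot: [-0.002, 0.733, 0.68, -0.0]
contact_force: [0.4, 0.5, -0.1]
gripper_width: 0.997
grasp_force: 0.0
```

Emit:
jog_arm(
  motion="100 0 0 -0.10 0 0 0;100 0.05 0.02 -0.20 0 0 0;100 0.16 0.05 -0.30 0 0 0;100 0.27 0.08 -0.36 0 0 0;100 0.38 0.11 -0.42 0 0 0",
)

```text
time: 21.15
tool_pos: [0.4993, -0.0953, 0.3369]
tool_rot: [0.001, 0.733, 0.68, 0.001]
contact_force: [0.8, 0.0, -0.6]
gripper_width: 0.995
grasp_force: 0.0
```

```bash
python3 - <<'E'
from h import *
s=state();print(s["time"],s["tool_pos"],s["contact_force"],s["gripper_width"])
f=save("wrist","pics/w2.png");np.savez("w2.npz",**f)
for t in("nozzle_bottle","square_bottle","tall_bottle","tin","caddy","cork_mat"):
    print(t,[(np.round(d["at"],4).tolist(),round(d["p"],2)) for d in place_of("wrist",t)][:3])
P=wworld(f);m=(abs(P[...,2]-.036)<.006)&(abs(P[...,0]-.595)<.045)&(abs(P[...,1]-.033)<.1)
q=P[m];R=cv2.minAreaRect(q[:,:2].astype(np.float32));print("tin",len(q),R,q.mean(0))
f=grab_frame("side");cv2.imwrite("pics/s3.png",f["color"][:,:,::-1])
a=cv2.imread("pics/w2.png");b=cv2.imread("pics/s3.png")
cv2.imwrite("pics/c3.png",np.hstack([a[:,60:440],b[40:,80:400][:344].copy() if 0 else b[:, 80:460]]))
E
```

```text
21.15 [ 0.4993192  -0.09533581  0.33689221] [ 0.76539735  0.0179066  -0.61632325] 0.9948777664477629
nozzle_bottle [([0.4374, -0.2687, 0.004], 0.94)]
square_bottle [([0.4343, -0.3506, 0.0001], 0.77), ([0.5096, -0.3056, 0.0056], 0.4)]
tall_bottle [([0.5116, -0.3068, 0.0032], 0.58), ([0.4343, -0.3446, 0.0027], 0.26)]
tin [([0.5949, 0.0363, 0.0034], 0.75)]
caddy [([0.5811, 0.0319, 0.0014], 0.95), ([0.7057, -0.2374, -0.0046], 0.57)]
cork_mat [([0.4591, -0.3046, -0.0021], 0.92), ([0.8159, 0.025, 0.0032], 0.89), ([0.2249, -0.327, -0.0003], 0.7)]
tin 3170 ((0.5952584743499756, 0.0316733680665493), (0.15062661468982697, 0.051069680601358414), 85.40010833740234) [0.59457143 0.030689   0.0354195 ]
```

View pics/c3.png

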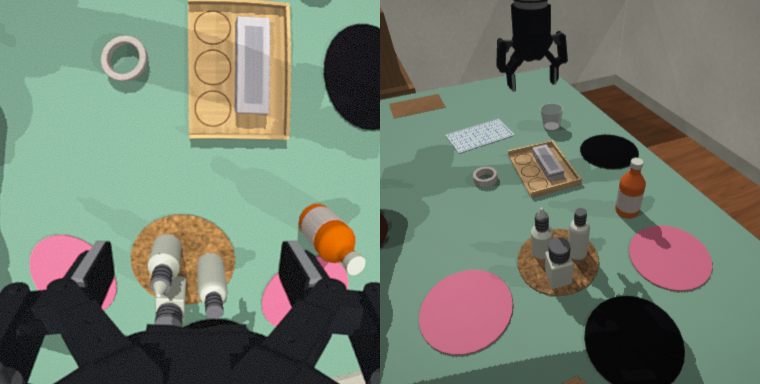

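All three bottles stand upright on the cork (side view (540,240), (580,233), (558,265)), and the rings show in the wrist view at about (272,27), (272,67) and (272,108). Next: the ring centres, and the plan for the tin.

```bash
python3 - <<'E'
from plan import *
f=dict(np.load("w2.npz"));P=wworld(f);g=cv2.cvtColor(f["color"],cv2.COLOR_RGB2GRAY).astype(int)
fl=(abs(P[...,0]-.536)<.045)&(abs(P[...,1]-.033)<.115)&(P[...,2]<.012)
loc=cv2.medianBlur(g.astype(np.uint8),15).astype(int)
dark=fl&(g<loc-20)
from scipy.optimize import least_squares
for c in((.5403,.100),(.536,.0345),(.531,-.0315)):
    r=np.hypot(P[...,0]-c[0],P[...,1]-c[1]);q=P[dark&(abs(r-.029)<.007)][:,:2]
    s=least_squares(lambda p:np.hypot(q[:,0]-p[0],q[:,1]-p[1])-p[2],[*c,.029],loss="soft_l1",f_scale=.001);print(len(q),s.x.round(4))
b=state()["tool_pos"]
y=-4.5
plan([(.595,.0317,.12,y),(.595,.0317,.007,y)])
E
```

```text
207 [0.5406 0.0989 0.028 ]
242 [0.5361 0.0332 0.0281]
248 [ 0.5314 -0.0327  0.0281]
(0.595, 0.0317, 0.12, -4.5) -> 0.273 0.174 0.426 -0.002 -0.000 0.002 dist 0.267 ang 0
(0.595, 0.0317, 0.007, -4.5) -> 0.000 0.000 0.226 0.000 0.000 0.000 dist 0.113 ang 0
```

Emit:
jog_arm(
  motion="80 0.06 0.04 0.09 0 0 0.002;80 0.12 0.08 0.18 0 0 0.002;80 0.18 0.12 0.28 0 0 0.002;80 0.24 0.155 0.38 0 0 0.002;80 0.273 0.174 0.426 0 0 0.002",
)

```text
time: 22.18
tool_pos: [0.5935, 0.033, 0.116]
tool_rot: [-0.003, 0.734, 0.679, -0.003]
contact_force: [0.3, -0.3, 0.2]
gripper_width: 0.8
grasp_force: 0.0
```

Emit:
jog_arm(
  motion="80 0 0 0 0 0 0;80 0 0 0.06 0 0 0;80 0 0 0.13 0 0 0;80 0 0 0.18 0 0 0;80 0 0 0.18 0 0 0",
)

```text
time: 22.8
tool_pos: [0.5943, 0.0315, 0.0302]
tool_rot: [-0.001, 0.734, 0.679, -0.001]
contact_force: [-0.0, -0.5, 0.3]
gripper_width: 0.8
grasp_force: 0.0
```

```bash
python3 - <<'E'
from plan import *
s=state();print(s["time"],s["contact_force"],s["gripper_width"],s["tool_pos"]);plan([(.595,.0317,.007,-4.5)])
E
```

```text
22.8 [-0.04555803 -0.54268925  0.30735439] 0.800079291972059 [0.59432313 0.03152976 0.03024604]
(0.595, 0.0317, 0.007, -4.5) -> 0.000 0.001 0.046 -0.002 0.000 -0.000 dist 0.023 ang 0
```

Emit:
jog_arm(
  motion="80 0 0.001 0.02 0 0 0;80 0 0.001 0.035 0 0 0;80 0 0.001 0.046 0 0 0;80 0 0.001 0.046 0 0 0;80 0 0.001 0.046 0 0 0",
)

```text
time: 23.42
tool_pos: [0.5965, 0.033, 0.0086]
tool_rot: [0.0, 0.734, 0.679, 0.0]
contact_force: [0.2, 0.4, 0.1]
gripper_width: 0.795
grasp_force: 0.0
```

Emit:
jog_arm(
  motion="0 0 0 0 0 0 0;0 0 0 0 0 0 0;0 0 0 0 0 0 0;0 0 0 0 0 0 0;0 0 0 0 0 0 0",
)

```text
time: 24.05
tool_pos: [0.5969, 0.0329, 0.009]
tool_rot: [0.0, 0.734, 0.679, 0.0]
contact_force: [-0.1, 0.4, 4.7]
gripper_width: 0.569
grasp_force: 64.9
```

Emit:
jog_arm(
  motion="0 0 0 -0.03 0 0 0;0 0 0 -0.08 0 0 0;0 0 0 -0.16 0 0 0;0 0 0 -0.24 0 0 0;0 0 0 -0.30 0 0 0",
)

```text
time: 24.68
tool_pos: [0.5961, 0.0329, 0.1601]
tool_rot: [0.0, 0.734, 0.679, 0.0]
contact_force: [-0.2, 0.2, -3.3]
gripper_width: 0.572
grasp_force: 64.3
```

```bash
python3 - <<'E'
from plan import *
s=state();print(s["time"],s["contact_force"],s["gripper_width"],s["tool_pos"])
f=save("wrist","pics/w3.png");P=wworld(f)
for d in cut_out("wrist","cutting_mat")[:2]:
    m=d["pixels"];q=P[m];q=q[(q[:,2]<.012)&~np.isnan(q[:,0])];R=cv2.minAreaRect(q[:,:2].astype(np.float32));print("mat",d["p"],len(q),np.median(q[:,2]),R)
print([(d["at"],d["p"]) for d in place_of("wrist","cutting_mat")])
for n in("scene","side"):
    print(n,[(d["at"],d["p"]) for d in place_of(n,"cutting_mat")][:1])
    g=grab_frame(n);P=world(g);hsv=cv2.cvtColor(g["color"],cv2.COLOR_RGB2HSV)
    # mat by colour: bright & pale vs green table
    m=(g["color"].min(-1)>130)&(np.hypot(P[...,0]-.46,P[...,1]-.306)<.15)&(P[...,2]<.015)
    m=cv2.morphologyEx(m.astype(np.uint8),cv2.MORPH_OPEN,np.ones((2,2)))>0
    q=P[m][:,:2].astype(np.float32);R=cv2.minAreaRect(q);print(n,len(q),R)
E
```

```text
24.675 [-0.19686083  0.15453    -3.27834067] 0.5715066537513518 [0.59612434 0.03286773 0.16013977]
mat 0.96 1266 0.0022208694869235435 ((0.40556782484054565, 0.23968417942523956), (0.04051956161856651, 0.11273709684610367), 71.82022094726562)
[]
scene []
scene 1703 ((nan, nan), (nan, 0.0), nan)
side [([0.4343, -0.2628, 0.0056], 0.34)]
side 1269 ((0.4638189971446991, 0.29961681365966797), (0.2135564237833023, 0.13282211124897003), 9.122015953063965)
```

View pics/w3.png

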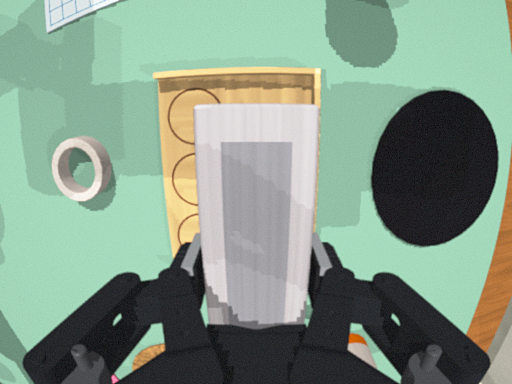

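The tin is held squarely at mid length (crop centre (256,215)), and the caddy is clear. The mat's turn comes more precisely from the first, unobstructed pictures, by ray–plane projection.

```bash
python3 - <<'E'
from plan import *
from scipy.optimize import minimize
def rays(f,uv,fish,h=.003):
    K=f["intrinsics"];T=f["world_from_camera"];a=(uv-[K[0,2],K[1,2]])/[K[0,0],K[1,1]]
    if fish: r=np.linalg.norm(a,axis=1)[:,None]+1e-9;a=a*np.tan(r)/r
    d=np.c_[a[:,0],-a[:,1],-np.ones(len(a))]@T[:3,:3].T;o=T[:3,3];return o+d*((h-o[2])/d[:,2:])
for n in("scene0","side0","w1"):
    f=dict(np.load(n+".npz"));fish=n=="w1";v,u=np.mgrid[:384,:512];uv=np.c_[u.ravel(),v.ravel()].astype(float)
    G=rays(f,uv,fish).reshape(384,512,3)
    near=(np.hypot(G[...,0]-.461,G[...,1]-.307)<.16)
    c=f["color"].astype(int);m=near&(c[...,0]>c[...,1]-22)&(c.max(-1)>70)
    m=cv2.morphologyEx(m.astype(np.uint8),cv2.MORPH_CLOSE,np.ones((5,5)));m=cv2.morphologyEx(m,cv2.MORPH_OPEN,np.ones((3,3)))
    k=cv2.connectedComponentsWithStats(m);i=1+k[2][1:,4].argmax();m=(k[1]==i)
    q=G[m][:,:2].astype(np.float32);print(n,m.sum(),cv2.minAreaRect(q))
    # fit known rectangle: maximize overlap in ground grid
    A=G[near][:,:2];L=m[near].astype(float)
    w=1.0
    def cost(p):
        cs,sn=np.cos(p[2]),np.sin(p[2]);d=A-p[:2];x=d[:,0]*cs+d[:,1]*sn;y=-d[:,0]*sn+d[:,1]*cs
        s=1/(1+np.exp(-np.minimum(.105-abs(x),.065-abs(y))/.0015));return ((s-L)**2).sum()
    b=min((minimize(cost,[.461,.306,a],method="Nelder-Mead",options=dict(xatol=1e-5,initial_simplex=[[.461,.306,a],[.47,.306,a],[.461,.315,a],[.461,.306,a+.05]])) for a in(0,.1,.2)),key=lambda r:r.fun)
    print(b.x[:2].round(4),np.degrees(b.x[2]).round(2),b.fun.round(1),len(A))
E
```

```text
scene0 1307 ((0.46775323152542114, 0.26065272092819214), (0.21150128543376923, 0.2241377830505371), 6.075993537902832)
[0.4632 0.3043] 6.66 253.2 3154
side0 1381 ((0.47368577122688293, 0.27085429430007935), (0.22810788452625275, 0.21045507490634918), 6.039891242980957)
[0.4631 0.3049] 5.55 169.2 3498
w1 3520 ((0.45957043766975403, 0.2565144896507263), (0.07878662645816803, 0.2215782254934311), 81.6763916015625)
[0.4608 0.3045] 6.13 59.9 11664
```

```bash
python3 - <<'E'
from plan import *
a=np.array([.5961,.0329,.16]);b=np.array([.462,.3048,.16])
plan([(*(a+(b-a)*k),-4.5+100.6*k) for k in(1/3,2/3,1)],start=a,R0=-4.5)
E
```

```text
(np.float64(0.5514), np.float64(0.12353333333333334), np.float64(0.16), 29.03333333333333) -> 0.174 -0.103 0.000 0.000 0.000 -0.390 dist 0.101 ang 34
(np.float64(0.5067), np.float64(0.21416666666666667), np.float64(0.16), 62.56666666666666) -> 0.202 0.010 0.000 0.000 0.000 -0.390 dist 0.101 ang 34
(np.float64(0.462), np.float64(0.3048), np.float64(0.16), 96.1) -> 0.163 0.120 0.000 0.000 0.000 -0.390 dist 0.101 ang 34
```

Emit:
jog_arm(
  motion="0 0.04 -0.02 0 0 0 -0.09;0 0.08 -0.05 0 0 0 -0.18;0 0.13 -0.075 0 0 0 -0.28;0 0.174 -0.103 0 0 0 -0.39;0 0.174 -0.103 0 0 0 -0.39",
)

```text
time: 25.65
tool_pos: [0.55, 0.1246, 0.1563]
tool_rot: [-0.001, 0.506, 0.862, -0.001]
contact_force: [0.2, 0.4, -2.3]
gripper_width: 0.573
grasp_force: 64.2
```

Emit:
jog_arm(
  motion="0 0.05 0.002 0 0 0 -0.1;0 0.10 0.005 0 0 0 -0.2;0 0.15 0.008 0 0 0 -0.3;0 0.202 0.010 0 0 0 -0.39;0 0.202 0.010 0 0 0 -0.39",
)

```text
time: 26.28
tool_pos: [0.5062, 0.2145, 0.1572]
tool_rot: [-0.001, 0.237, 0.972, -0.001]
contact_force: [-0.9, -0.2, -2.2]
gripper_width: 0.575
grasp_force: 64.2
```

Emit:
jog_arm(
  motion="0 0.04 0.03 0 0 0 -0.1;0 0.08 0.06 0 0 0 -0.2;0 0.12 0.09 0 0 0 -0.3;0 0.163 0.12 0 0 0 -0.39;0 0.163 0.12 0 0 0 -0.39",
)

```text
time: 26.9
tool_pos: [0.4621, 0.3049, 0.1577]
tool_rot: [-0.0, -0.053, 0.999, -0.0]
contact_force: [0.9, 0.2, -1.6]
gripper_width: 0.573
grasp_force: 64.2
```

Emit:
jog_arm(
  motion="0 0 0 0 0 0 0;0 0 0 0.08 0 0 0;0 0 0 0.16 0 0 0;0 0 0 0.24 0 0 0;0 0 0 0.24 0 0 0",
)

```text
time: 27.52
tool_pos: [0.4596, 0.3024, 0.0344]
tool_rot: [-0.004, -0.052, 0.999, -0.002]
contact_force: [-0.1, -0.5, -2.1]
gripper_width: 0.573
grasp_force: 64.1
```

```bash
python3 - <<'E'
from plan import *
s=state();print(s["time"],s["contact_force"],s["gripper_width"],s["tool_pos"],s["joint_pos"].round(2));plan([(.462,.3048,.006,96.1)])
f=save("side","pics/s4.png");cv2.imwrite("pics/s4c.png",cv2.resize(f["color"][60:210,80:280,::-1],None,fx=3,fy=3))
E
```

```text
27.525 [-0.14071395 -0.51207516 -2.13717498] 0.5732801274908431 [0.4596143  0.30242848 0.03441012] [ 0.45  0.09  1.93 -0.    1.13 -1.23]
(0.462, 0.3048, 0.006, 96.1) -> -0.006 0.004 0.057 -0.002 -0.005 -0.001 dist 0.029 ang 1
```

View pics/s4c.png

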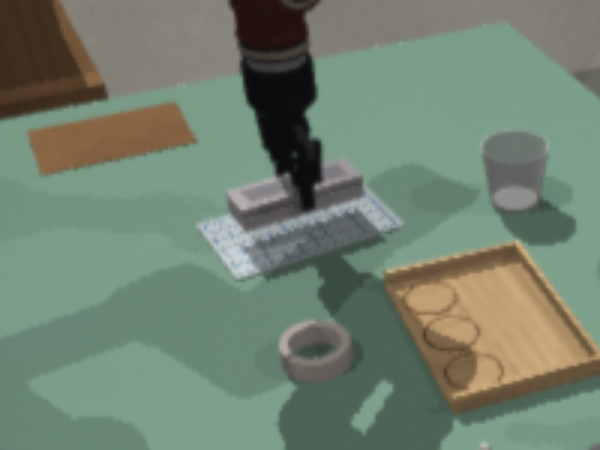

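The tin (crop (295,195)) hangs level over the mat, along its length. Lowering it.

Emit:
jog_arm(
  motion="0 0 0 0.02 0 0 0;0 0 0 0.04 0 0 0;0 0 0 0.055 0 0 0;0 0 0 0.055 0 0 0;0 0 0 0.055 0 0 0",
)

```text
time: 28.2
tool_pos: [0.4623, 0.3052, 0.011]
tool_rot: [0.0, -0.054, 0.999, 0.0]
contact_force: [-0.2, 0.3, -1.2]
gripper_width: 0.575
grasp_force: 64.2
```

Emit:
jog_arm(
  motion="0 0 0 0.004 0 0 0;0 0 0 0.008 0 0 0;0 0 0 0.008 0 0 0;0 0 0 0.008 0 0 0;0 0 0 0.008 0 0 0",
)

```text
time: 28.82
tool_pos: [0.4622, 0.3051, 0.0069]
tool_rot: [0.0, -0.054, 0.999, 0.0]
contact_force: [-0.1, -0.0, -1.9]
gripper_width: 0.574
grasp_force: 64.2
```

Emit:
jog_arm(
  motion="0 0 0 0.002 0 0 0;0 0 0 0.002 0 0 0;0 0 0 0.002 0 0 0;0 0 0 0.003 0 0 0;0 0 0 0.003 0 0 0",
)

```text
time: 29.45
tool_pos: [0.4623, 0.3051, 0.0059]
tool_rot: [0.0, -0.054, 0.999, -0.0]
contact_force: [-2.9, -1.5, 3.9]
gripper_width: 0.568
grasp_force: 64.9
```

Emit:
jog_arm(
  motion="75 0 0 0 0 0 0;75 0 0 0 0 0 0;75 0 0 0 0 0 0;75 0 0 0 0 0 0;75 0 0 -0.02 0 0 0",
)

```text
time: 30.08
tool_pos: [0.4613, 0.3046, 0.0147]
tool_rot: [-0.001, -0.054, 0.999, -0.0]
contact_force: [-0.0, -0.1, 0.0]
gripper_width: 0.751
grasp_force: 0.0
```

Emit:
jog_arm(
  motion="80 0 0 -0.06 0 0 0;80 0 0 -0.14 0 0 0;90 0 0 -0.24 0 0 0;100 0 0 -0.34 0 0 0;100 0 0 -0.44 0 0 0",
)

```text
time: 30.7
tool_pos: [0.4619, 0.305, 0.2379]
tool_rot: [0.001, -0.054, 0.999, 0.0]
contact_force: [-0.3, -0.9, -0.4]
gripper_width: 0.998
grasp_force: 0.0
```

```bash
python3 - <<'E'
from plan import *
s=state();print(s["time"],s["contact_force"],s["gripper_width"],s["tool_pos"])
a=s["tool_pos"];b=np.array([.44,-.16,.23])
plan([(*(a+(b-a)*k),96.1-100.4*k) for k in(1/3,2/3,1)])
f=save("wrist","pics/w5.png");P=wworld(f)
print([(d["at"],d["p"]) for d in place_of("wrist","tin")],[(d["at"],d["p"]) for d in place_of("wrist","cutting_mat")])
m=(abs(P[...,2]-.033)<.007)&(np.hypot(P[...,0]-.46,P[...,1]-.305)<.1);q=P[m]
print(len(q),cv2.minAreaRect(q[:,:2].astype(np.float32)))
E
```

```text
30.7 [-0.3467022  -0.90296788 -0.44355259] 0.9978860289042208 [0.46193901 0.30497458 0.23786107]
(np.float64(0.45462600629196454), np.float64(0.1499830547345225), np.float64(0.23524071313901684), 62.633333333333326) -> 0.048 -0.307 0.005 0.000 0.001 0.390 dist 0.155 ang 34
(np.float64(0.44731300314598227), np.float64(-0.005008472632738736), np.float64(0.2326203565695084), 29.166666666666657) -> -0.130 -0.282 0.005 0.000 0.000 0.389 dist 0.155 ang 33
(np.float64(0.44), np.float64(-0.16000000000000003), np.float64(0.23), -4.300000000000011) -> -0.264 -0.164 0.005 0.000 0.000 0.389 dist 0.155 ang 33
[([0.4635, 0.3082, 0.001], 0.77)] []
4890 ((0.46271008253097534, 0.3043670058250427), (0.14822840690612793, 0.04957614094018936), 6.093614101409912)
```

View pics/w5.png

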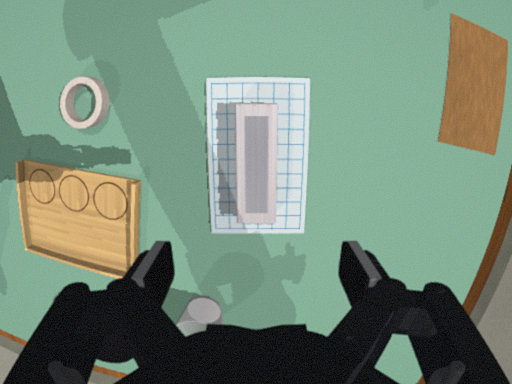

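The tin lies flat on the mat, measured at (0.4627,0.3044) and 6.1° against the mat's (0.462,0.305) and 6.1°. Now the nozzle bottle back.

Emit:
jog_arm(
  motion="100 0.01 -0.07 0 0 0 0.09;100 0.02 -0.15 0 0 0 0.18;100 0.035 -0.23 0.005 0 0 0.28;100 0.048 -0.307 0.005 0 0 0.39;100 0.048 -0.307 0.005 0 0 0.39",
)

```text
time: 31.48
tool_pos: [0.4539, 0.148, 0.2315]
tool_rot: [-0.001, 0.238, 0.971, -0.001]
contact_force: [-0.0, -0.4, 0.2]
gripper_width: 1.0
grasp_force: 0.0
```

Emit:
jog_arm(
  motion="100 -0.03 -0.07 0 0 0 0.1;100 -0.06 -0.14 0 0 0 0.2;100 -0.10 -0.21 0.005 0 0 0.3;100 -0.130 -0.282 0.005 0 0 0.389;100 -0.130 -0.282 0.005 0 0 0.389",
)

```text
time: 32.1
tool_pos: [0.4472, -0.0063, 0.2294]
tool_rot: [-0.001, 0.507, 0.862, -0.0]
contact_force: [-0.6, 0.4, -0.4]
gripper_width: 1.001
grasp_force: 0.0
```

Emit:
jog_arm(
  motion="100 -0.06 -0.04 0 0 0 0.1;100 -0.13 -0.08 0 0 0 0.2;100 -0.20 -0.12 0.005 0 0 0.3;100 -0.264 -0.164 0.005 0 0 0.389;100 -0.264 -0.164 0.005 0 0 0.389",
)

```text
time: 32.72
tool_pos: [0.4405, -0.1609, 0.2272]
tool_rot: [-0.001, 0.733, 0.68, -0.0]
contact_force: [0.0, -0.1, -0.1]
gripper_width: 0.999
grasp_force: 0.0
```

```bash
python3 - <<'E'
from plan import *
s=state();print(s["time"],s["contact_force"],s["gripper_width"],s["tool_pos"],s["joint_pos"].round(2))
y=-4.3
plan([(.4353,-.2684,.2,y),(.4353,-.2684,.093,y),(.4353,-.2684,.163,y),(.5402,.0985,.163,y)])
for t in("nozzle_bottle","square_bottle","tall_bottle"):
    print(t,[(np.round(d["at"],4).tolist(),round(d["p"],2)) for d in place_of("wrist",t)][:3])
f=grab_frame("wrist");P=wworld(f)
w=(np.hypot(P[...,0]-.46,P[...,1]+.309)<.1)&(P[...,2]>.1)&(P[...,2]<.165)
lab=cv2.connectedComponentsWithStats(w.astype(np.uint8))
for i in range(1,lab[0]):
    a=P[lab[1]==i]
    if len(a)>30: print("cap",len(a),a[a[:,2]>a[:,2].max()-.006].mean(0).round(4),((a.min(0)+a.max(0))/2).round(4),(a.max(0)-a.min(0)).round(4))
E
```

```text
32.725 [ 0.04189414 -0.06943777 -0.13106134] 0.999452693588946 [ 0.44045901 -0.16090811  0.22717088] [-0.51 -0.33  1.97  0.    1.51 -0.44]
(0.4353, -0.2684, 0.2, -4.3) -> -0.215 0.006 0.054 -0.001 -0.001 0.001 dist 0.111 ang 0
(0.4353, -0.2684, 0.093, -4.3) -> 0.000 0.000 0.214 0.000 0.000 0.000 dist 0.107 ang 0
(0.4353, -0.2684, 0.163, -4.3) -> 0.000 0.000 -0.140 0.000 0.000 0.000 dist 0.070 ang 0
(0.5402, 0.0985, 0.163, -4.3) -> 0.747 0.154 0.000 0.000 0.000 0.000 dist 0.382 ang 0
nozzle_bottle []
square_bottle []
tall_bottle []
cap 1004 [ 0.4354 -0.2649  0.1489] [ 0.4355 -0.2653  0.1258] [0.0307 0.0292 0.0516]
cap 1161 [ 0.5061 -0.3031  0.144 ] [ 0.51   -0.3049  0.1232] [0.0439 0.0374 0.0463]
cap 91 [ 0.4335 -0.3326  0.1055] [ 0.4337 -0.3342  0.1047] [0.0277 0.0077 0.0092]
```

Emit:
jog_arm(
  motion="100 -0.10 0.003 0 0 0 0;100 -0.18 0.005 0.02 0 0 0;100 -0.212 0.006 0.08 0 0 0;100 -0.212 0.006 0.16 0 0 0;100 -0.212 0.006 0.21 0 0 0",
)

```text
time: 33.55
tool_pos: [0.4352, -0.2647, 0.1206]
tool_rot: [-0.001, 0.732, 0.681, 0.0]
contact_force: [0.6, 0.0, -0.8]
gripper_width: 1.001
grasp_force: 0.0
```

Emit:
jog_arm(
  motion="100 0 0 0.03 0 0 0;100 0 0 0.058 0 0 0;100 0 0 0.058 0 0 0;0 0 0 0.058 0 0 0;0 0 0 0.058 0 0 0",
)

```text
time: 34.17
tool_pos: [0.4361, -0.2669, 0.095]
tool_rot: [0.001, 0.733, 0.68, 0.0]
contact_force: [-0.5, -0.0, 0.4]
gripper_width: 0.61
grasp_force: 0.0
```

Emit:
jog_arm(
  motion="0 0 0 0 0 0 0;0 0 0 0 0 0 0;0 0 0 -0.04 0 0 0;0 0 0 -0.12 0 0 0;0 0 0 -0.14 0 0 0",
)

```text
time: 34.8
tool_pos: [0.4367, -0.2674, 0.1663]
tool_rot: [0.002, 0.733, 0.68, 0.0]
contact_force: [0.6, -0.3, -1.9]
gripper_width: 0.334
grasp_force: 59.6
```

```bash
python3 - <<'E'
from plan import *
s=state();print(s["time"],s["contact_force"],s["gripper_width"],s["tool_pos"])
plan([(.5402,.0983,.164,-4.3)])
E
```

```text
34.8 [ 0.60183374 -0.28867572 -1.92134788] 0.33402573244312905 [ 0.43667664 -0.26735574  0.16628743]
(0.5402, 0.0983, 0.164, -4.3) -> 0.745 0.152 0.003 0.003 0.002 0.001 dist 0.380 ang 0
```

Emit:
jog_arm(
  motion="0 0.06 0.012 0 0 0 0;0 0.16 0.033 0 0 0 0;0 0.27 0.055 0 0 0 0;0 0.38 0.078 0 0 0 0;0 0.48 0.099 0 0 0 0",
)

```text
time: 35.42
tool_pos: [0.5021, -0.0287, 0.1622]
tool_rot: [-0.001, 0.733, 0.681, -0.0]
contact_force: [-0.2, 0.4, -1.7]
gripper_width: 0.336
grasp_force: 59.5
```

Emit:
jog_arm(
  motion="0 0.11 0.023 0 0 0 0;0 0.20 0.041 0 0 0 0;0 0.25 0.051 0 0 0 0;0 0.265 0.055 0 0 0 0;0 0.265 0.055 0 0 0 0",
)

```text
time: 36.05
tool_pos: [0.5393, 0.0991, 0.1627]
tool_rot: [-0.0, 0.733, 0.681, -0.001]
contact_force: [0.4, -0.1, -2.0]
gripper_width: 0.333
grasp_force: 59.5
```

Emit:
jog_arm(
  motion="0 0 0 0.03 0 0 0;0 0 0 0.08 0 0 0;0 0 0 0.12 0 0 0;0 0 0 0.12 0 0 0;0 0 0 0.12 0 0 0",
)

```text
time: 36.67
tool_pos: [0.5402, 0.0991, 0.1043]
tool_rot: [0.0, 0.733, 0.68, 0.0]
contact_force: [0.8, 0.2, -1.0]
gripper_width: 0.334
grasp_force: 59.5
```

```bash
python3 - <<'E'
from plan import *
s=state();print(s["time"],s["contact_force"],s["gripper_width"],s["tool_pos"])
plan([(.5404,.0983,.0955,-4.3)])
f=grab_frame("side");cv2.imwrite("pics/s6.png",cv2.resize(f["color"][90:250,150:350,::-1],None,fx=3,fy=3))
E
```

```text
36.675 [ 0.75568036  0.18405108 -1.03596241] 0.33437808897129667 [0.54024494 0.0991309  0.10426234]
(0.5404, 0.0983, 0.0955, -4.3) -> -0.002 0.000 0.018 0.001 -0.000 0.000 dist 0.009 ang 0
```

View pics/s6.png

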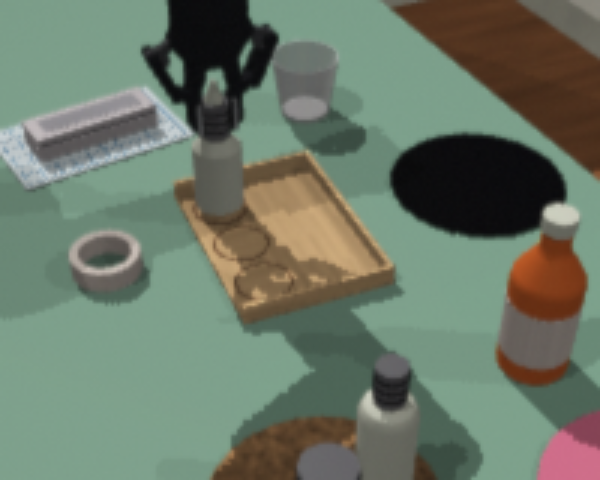

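The nozzle bottle hangs upright above its ring, at (220,205) in the crop. Set it down and release.

Emit:
jog_arm(
  motion="0 -0.001 0 0.008 0 0 0;0 -0.001 0 0.014 0 0 0;0 -0.001 0 0.018 0 0 0;0 -0.001 0 0.018 0 0 0;0 -0.001 0 0.018 0 0 0",
)

```text
time: 37.35
tool_pos: [0.54, 0.099, 0.0957]
tool_rot: [0.0, 0.733, 0.68, 0.0]
contact_force: [-3.5, -0.1, 6.7]
gripper_width: 0.33
grasp_force: 60.3
```

Emit:
jog_arm(
  motion="100 0 0 0 0 0 0;100 0 0 0 0 0 0;100 0 0 0 0 0 0;100 0 0 -0.02 0 0 0;100 0 0 -0.10 0 0 0",
)

```text
time: 37.98
tool_pos: [0.5378, 0.0987, 0.1429]
tool_rot: [-0.002, 0.733, 0.68, -0.002]
contact_force: [0.3, 0.2, 1.2]
gripper_width: 1.0
grasp_force: 0.0
```

```bash
python3 - <<'E'
from plan import *
s=state();print(s["time"],s["contact_force"],s["gripper_width"],s["tool_pos"])
y=-4.3
plan([(.5404,.0983,.23,y),(.51,-.3078,.23,y),(.51,-.3078,.113,y)])
E
```

```text
37.975 [0.34042285 0.22353728 1.18295922] 1.000225745108863 [0.53778588 0.09874706 0.14289549]
(0.5404, 0.0983, 0.23, -4.3) -> -0.001 0.004 -0.174 -0.004 0.000 0.001 dist 0.087 ang 0
(0.51, -0.3078, 0.23, -4.3) -> -0.814 0.000 0.000 0.000 0.000 0.000 dist 0.407 ang 0
(0.51, -0.3078, 0.113, -4.3) -> 0.000 0.000 0.234 0.000 0.000 0.000 dist 0.117 ang 0
```

Emit:
jog_arm(
  motion="100 0 0 -0.08 0 0 0;100 -0.04 0 -0.16 0 0 0;100 -0.15 0 -0.17 0 0 0;100 -0.26 0 -0.17 0 0 0;100 -0.37 0 -0.17 0 0 0",
)

```text
time: 38.6
tool_pos: [0.5262, -0.0872, 0.2312]
tool_rot: [0.001, 0.733, 0.681, 0.001]
contact_force: [0.8, -0.6, -0.4]
gripper_width: 0.999
grasp_force: 0.0
```

Emit:
jog_arm(
  motion="100 -0.11 0 0 0 0 0;100 -0.22 0 0 0 0 0;100 -0.33 0 0 0 0 0;100 -0.42 0.001 0 0 0 0;100 -0.446 0.001 0 0 0 0",
)

```text
time: 39.22
tool_pos: [0.5097, -0.3104, 0.2304]
tool_rot: [0.0, 0.734, 0.679, -0.0]
contact_force: [0.2, 0.5, -0.2]
gripper_width: 1.002
grasp_force: 0.0
```

Emit:
jog_arm(
  motion="100 0 0 0 0 0 0;100 0 0 0.06 0 0 0;100 0 0 0.14 0 0 0;100 0 0 0.20 0 0 0;100 0 0 0.20 0 0 0",
)

```text
time: 39.85
tool_pos: [0.5088, -0.305, 0.1269]
tool_rot: [-0.003, 0.732, 0.681, -0.0]
contact_force: [0.5, -0.1, 0.5]
gripper_width: 0.997
grasp_force: 0.0
```

Emit:
jog_arm(
  motion="100 0 0 0.02 0 0 0;100 0 0 0.033 0 0 0;100 0 0 0.033 0 0 0;100 0 0 0.033 0 0 0;0 0 0 0.033 0 0 0",
)

```text
time: 40.48
tool_pos: [0.5104, -0.3083, 0.1139]
tool_rot: [0.0, 0.733, 0.68, 0.0]
contact_force: [-0.2, 0.5, -0.5]
gripper_width: 0.819
grasp_force: 0.0
```

Emit:
jog_arm(
  motion="0 0 0 0 0 0 0;0 0 0 0 0 0 0;0 0 0 0 0 0 0;0 0 0 0 0 0 0;0 0 0 0 0 0 0",
)

```text
time: 41.1
tool_pos: [0.5103, -0.3082, 0.1137]
tool_rot: [0.0, 0.733, 0.68, 0.0]
contact_force: [-1.3, 0.1, 1.7]
gripper_width: 0.286
grasp_force: 59.2
```

```bash
python3 - <<'E'
from plan import *
s=state();print(s["time"],s["contact_force"],s["gripper_width"],s["tool_pos"],s["joint_pos"].round(2))
y=-4.3;p=s["tool_pos"]
plan([(p[0],p[1],.183,y),(.5363,.0325,.183,y)])
E
```

```text
41.1 [-1.25759713  0.07762571  1.70807933] 0.28553829575665407 [ 0.51032614 -0.30820836  0.1136626 ] [-0.67  0.08  1.78 -0.    1.27 -0.59]
(np.float64(0.5103261403573583), np.float64(-0.3082083550187789), 0.183, -4.3) -> -0.000 0.000 -0.139 0.000 0.000 0.001 dist 0.069 ang 0
(0.5363, 0.0325, 0.183, -4.3) -> 0.683 0.001 0.000 0.000 0.000 0.000 dist 0.342 ang 0
```

Emit:
jog_arm(
  motion="0 0 0 -0.03 0 0 0;0 0 0 -0.10 0 0 0;0 0.05 0 -0.14 0 0 0;0 0.15 0 -0.14 0 0 0;0 0.26 0 -0.14 0 0 0",
)

```text
time: 41.72
tool_pos: [0.5198, -0.1775, 0.1843]
tool_rot: [0.0, 0.733, 0.68, 0.0]
contact_force: [0.8, 0.7, -2.0]
gripper_width: 0.288
grasp_force: 59.0
```

Emit:
jog_arm(
  motion="0 0.11 0 0 0 0 0;0 0.22 0.001 0 0 0 0;0 0.33 0.001 0 0 0 0;0 0.40 0.001 0 0 0 0;0 0.423 0.001 0 0 0 0",
)

```text
time: 42.35
tool_pos: [0.5356, 0.0343, 0.1837]
tool_rot: [-0.0, 0.732, 0.681, -0.0]
contact_force: [0.2, -0.5, -2.8]
gripper_width: 0.287
grasp_force: 59.1
```

Emit:
jog_arm(
  motion="0 0 0 0 0 0 0;0 0 0 0.04 0 0 0;0 0 0 0.09 0 0 0;0 0 0 0.12 0 0 0;0 0 0 0.12 0 0 0",
)

```text
time: 42.98
tool_pos: [0.5344, 0.0318, 0.1209]
tool_rot: [-0.002, 0.733, 0.68, -0.002]
contact_force: [0.5, 0.8, -1.2]
gripper_width: 0.285
grasp_force: 59.1
```

Emit:
jog_arm(
  motion="0 0 0 0.008 0 0 0;0 0 0 0.014 0 0 0;0 0 0 0.018 0 0 0;0 0 0 0.018 0 0 0;0 0 0 0.018 0 0 0",
)

```text
time: 43.6
tool_pos: [0.5361, 0.0325, 0.1146]
tool_rot: [0.0, 0.733, 0.681, 0.0]
contact_force: [-0.6, -0.2, -1.0]
gripper_width: 0.289
grasp_force: 59.5
```

Emit:
jog_arm(
  motion="0 0 0 0.001 0 0 0;0 0 0 0.001 0 0 0;100 0 0 0.001 0 0 0;100 0 0 0.001 0 0 0;100 0 0 0.001 0 0 0",
)

```text
time: 44.22
tool_pos: [0.5359, 0.0325, 0.1137]
tool_rot: [0.0, 0.733, 0.68, -0.0]
contact_force: [0.1, 0.2, 0.6]
gripper_width: 0.907
grasp_force: 0.0
```

Emit:
jog_arm(
  motion="100 0 0 0 0 0 0;100 0 0 -0.04 0 0 0;100 0 0 -0.12 0 0 0;100 0 0 -0.20 0 0 0;100 -0.06 -0.011 -0.23 0 0 0",
)

```text
time: 44.85
tool_pos: [0.5301, 0.0035, 0.2343]
tool_rot: [0.003, 0.732, 0.681, 0.002]
contact_force: [-0.2, -1.1, -0.2]
gripper_width: 1.002
grasp_force: 0.0
```

Emit:
jog_arm(
  motion="100 -0.11 -0.02 0 0 0 0;100 -0.22 -0.04 0 0 0 0;100 -0.33 -0.06 0 0 0 0;100 -0.44 -0.08 0 0 0 0;100 -0.54 -0.098 0 0 0 0",
)

```text
time: 45.48
tool_pos: [0.459, -0.2647, 0.2309]
tool_rot: [0.001, 0.733, 0.68, 0.0]
contact_force: [0.2, -0.2, 0.2]
gripper_width: 0.996
grasp_force: 0.0
```

Emit:
jog_arm(
  motion="100 -0.10 -0.02 0 0 0 0;100 -0.183 -0.033 0 0 0 0;100 -0.183 -0.033 0.04 0 0 0;100 -0.183 -0.033 0.12 0 0 0;100 -0.183 -0.033 0.16 0 0 0",
)

```text
time: 46.1
tool_pos: [0.4355, -0.3509, 0.1464]
tool_rot: [-0.002, 0.733, 0.681, 0.0]
contact_force: [-0.3, -0.5, -0.6]
gripper_width: 1.002
grasp_force: 0.0
```

```bash
python3 - <<'E'
from plan import *
s=state();print(s["time"],s["contact_force"],s["gripper_width"],s["tool_pos"])
plan([(.436,-.3528,.0886,-4.3)])
f=grab_frame("side");cv2.imwrite("pics/s7.png",cv2.resize(f["color"][90:310,130:400,::-1],None,fx=2.5,fy=2.5))
E
```

```text
46.1 [-0.32264739 -0.46686623 -0.62255575] 1.0022946308060914 [ 0.43546998 -0.35085423  0.14640566]
(0.436, -0.3528, 0.0886, -4.3) -> -0.004 0.002 0.116 -0.002 -0.002 0.001 dist 0.058 ang 0
```

View pics/s7.png

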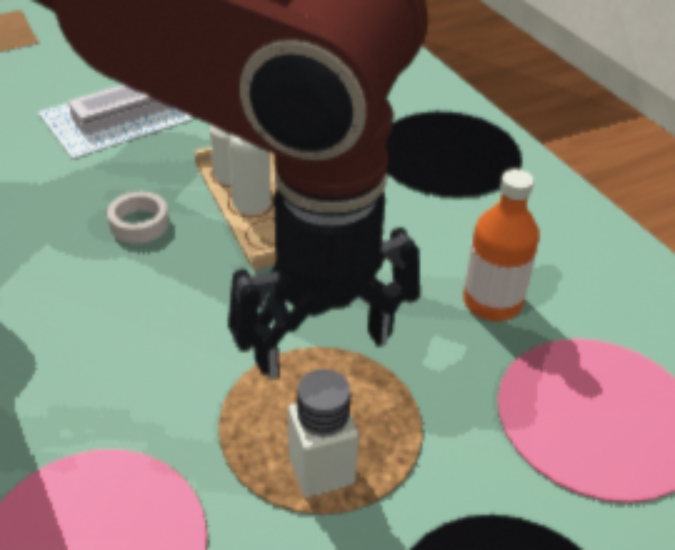

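The nozzle and tall bottles are back upright in the caddy at (225,155) and (252,175). The open gripper stands over the square bottle at (325,440).

Emit:
jog_arm(
  motion="100 0 0 0.05 0 0 0;100 0 0 0.10 0 0 0;100 0 0 0.12 0 0 0;100 0 0 0.12 0 0 0;100 0 0 0.12 0 0 0",
)

```text
time: 46.78
tool_pos: [0.437, -0.3533, 0.0904]
tool_rot: [0.001, 0.733, 0.681, 0.0]
contact_force: [0.0, 0.3, 0.2]
gripper_width: 0.998
grasp_force: 0.0
```

Emit:
jog_arm(
  motion="0 0 0 0 0 0 0;0 0 0 0 0 0 0;0 0 0 0 0 0 0;0 0 0 0 0 0 0;0 0 0 0 0 0 0",
)

```text
time: 47.4
tool_pos: [0.4363, -0.3531, 0.0897]
tool_rot: [0.0, 0.733, 0.68, -0.0]
contact_force: [-2.0, -0.4, 5.3]
gripper_width: 0.5
grasp_force: 61.1
```

Emit:
jog_arm(
  motion="0 0 0 -0.03 0 0 0;0 0 0 -0.10 0 0 0;0 0.05 0.011 -0.14 0 0 0;0 0.15 0.033 -0.14 0 0 0;0 0.26 0.057 -0.14 0 0 0",
)

```text
time: 48.02
tool_pos: [0.4745, -0.2241, 0.1595]
tool_rot: [0.0, 0.733, 0.68, 0.0]
contact_force: [0.3, -0.7, -2.3]
gripper_width: 0.501
grasp_force: 61.1
```

Emit:
jog_arm(
  motion="0 0.11 0.024 0 0 0 0;0 0.22 0.048 0 0 0 0;0 0.32 0.069 0 0 0 0;0 0.38 0.082 0 0 0 0;0 0.393 0.085 0 0 0 0",
)

```text
time: 48.65
tool_pos: [0.5311, -0.0305, 0.1588]
tool_rot: [-0.0, 0.732, 0.682, 0.0]
contact_force: [-0.9, -0.5, -1.6]
gripper_width: 0.499
grasp_force: 61.2
```

Emit:
jog_arm(
  motion="0 0 0 0 0 0 0;0 0 0 0.04 0 0 0;0 0 0 0.09 0 0 0;0 0 0 0.12 0 0 0;0 0 0 0.12 0 0 0",
)

```text
time: 49.28
tool_pos: [0.5294, -0.0326, 0.0965]
tool_rot: [-0.002, 0.733, 0.68, -0.001]
contact_force: [-0.5, 0.2, -1.8]
gripper_width: 0.495
grasp_force: 61.3
```

Emit:
jog_arm(
  motion="0 0 0 0 0 0 0;0 0 0 0.006 0 0 0;0 0 0 0.010 0 0 0;0 0 0 0.010 0 0 0;0 0 0 0.010 0 0 0",
)

```text
time: 49.9
tool_pos: [0.5312, -0.0323, 0.094]
tool_rot: [0.0, 0.733, 0.68, 0.0]
contact_force: [0.0, -0.0, -1.7]
gripper_width: 0.497
grasp_force: 61.3
```

Emit:
jog_arm(
  motion="0 0 0 0.004 0 0 0;0 0 0 0.007 0 0 0;0 0 0 0.007 0 0 0;0 0 0 0.007 0 0 0;0 0 0 0.007 0 0 0",
)

```text
time: 50.52
tool_pos: [0.5312, -0.0323, 0.0907]
tool_rot: [0.0, 0.733, 0.68, 0.0]
contact_force: [-2.2, 2.2, 3.5]
gripper_width: 0.502
grasp_force: 61.5
```

Emit:
jog_arm(
  motion="100 0 0 0 0 0 0;100 0 0 0 0 0 0;100 0 0 0 0 0 0;100 0 0 0 0 0 0;100 0 0 -0.03 0 0 0",
)

```text
time: 51.15
tool_pos: [0.53, -0.0321, 0.1044]
tool_rot: [-0.001, 0.733, 0.68, -0.001]
contact_force: [0.7, -0.1, -0.0]
gripper_width: 0.999
grasp_force: 0.0
```

Emit:
jog_arm(
  motion="100 0 0 -0.08 0 0 0;100 0 0 -0.18 0 0 0;100 0 0 -0.28 0 0 0;100 -0.1 0 -0.36 0 0 0;100 -0.2 0 -0.42 0 0 0",
)

```text
time: 51.78
tool_pos: [0.524, -0.1328, 0.3193]
tool_rot: [0.002, 0.732, 0.681, 0.001]
contact_force: [0.8, -0.8, -0.1]
gripper_width: 1.001
grasp_force: 0.0
```

```bash
python3 - <<'E'
from h import *
s=state();print(s["time"],s["contact_force"],s["tool_pos"])
f=save("wrist","pics/w8.png");P=wworld(f)
R=dict(nozzle_bottle=(.5406,.0989),tall_bottle=(.5361,.0332),square_bottle=(.5314,-.0327))
for t in R: print(t,R[t],[(np.round(d["at"],4).tolist(),round(d["p"],2)) for d in place_of("wrist",t)][:1],[(np.round(d["at"],4).tolist(),round(d["p"],2)) for d in place_of("side",t)][:1])
w=(abs(P[...,0]-.53)<.07)&(abs(P[...,1]-.03)<.13)&(P[...,2]>.1)&(P[...,2]<.165)
lab=cv2.connectedComponentsWithStats(w.astype(np.uint8))
for i in range(1,lab[0]):
    a=P[lab[1]==i]
    if len(a)>30: print("cap",len(a),a[a[:,2]>a[:,2].max()-.006].mean(0).round(4),((a.min(0)+a.max(0))/2).round(4))
for t in("tin","paint_bottle","mixing_cup","tape_roll"): print(t,[np.round(d["at"],3).tolist() for d in place_of("side",t)][:1])
b=grab_frame("side")["color"][:,:,::-1];cv2.imwrite("pics/c8.png",np.hstack([f["color"][:,60:440,::-1],b[:,80:460]]))
E
```

```text
51.775 [ 0.75962985 -0.75806282 -0.14405827] [ 0.52398856 -0.13277964  0.3192543 ]
nozzle_bottle (0.5406, 0.0989) [([0.5381, 0.0987, 0.0028], 0.73)] [([0.5384, 0.1043, 0.0052], 0.45)]
tall_bottle (0.5361, 0.0332) [([0.5372, 0.0362, 0.0047], 0.61)] [([0.5399, 0.0323, 0.0074], 0.77)]
square_bottle (0.5314, -0.0327) [([0.5262, -0.0276, 0.0051], 0.84)] [([0.4373, -0.3562, 0.0046], 0.76)]
cap 1050 [0.5367 0.0319 0.1452] [0.5371 0.0285 0.124 ]
cap 1177 [ 0.5303 -0.033   0.1214] [ 0.5304 -0.0331  0.1143]
tin [[0.461, 0.303, 0.001]]
paint_bottle [[0.702, -0.24, -0.002]]
mixing_cup [[0.577, 0.033, -0.002]]
tape_roll [[0.399, 0.061, -0.001]]
```

View pics/c8.png

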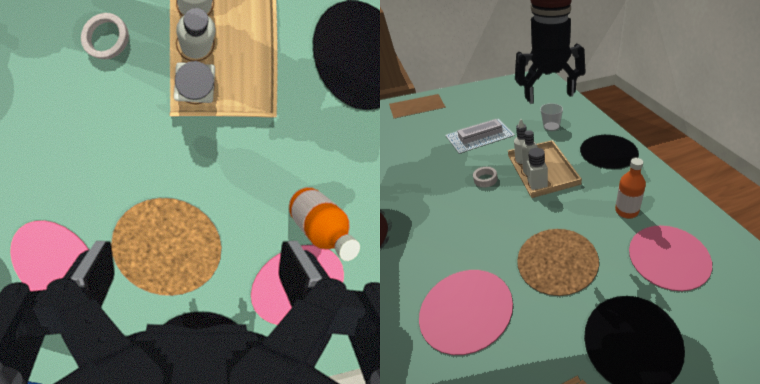

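Everything is in place: the three bottles stand upright on their rings (side view (521,143), (530,150), (538,170)), caps within about 2 mm of the ring centres. The tin lies on the mat at (480,132), the bystanders are undisturbed, and the gripper is clear. I let the arm settle and hand in.

Emit:
jog_arm(
  motion="100 0 0 0 0 0 0;100 0 0 0 0 0 0;100 0 0 0 0 0 0;100 0 0 0 0 0 0;100 0 0 0 0 0 0",
)

```text
time: 53.0
tool_pos: [0.5237, -0.1321, 0.3154]
tool_rot: [0.0, 0.733, 0.68, -0.0]
contact_force: [0.0, -0.2, 0.3]
gripper_width: 1.002
grasp_force: 0.0
```

```bash
python3 -c "
from plant import job_done
print(job_done())"
```

```text
the job is handed in; nothing more can be done
None
```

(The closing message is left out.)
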